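# Change the block of a dry-block heater

### The arm

A 6-joint arm with a two-finger parallel gripper is mounted at the origin on a cart in front of the work surface, level with it; the furniture and walls round the work are solid. World frame = base frame: x ahead of the robot, y to its left, z up, the work surface at z = 0. Lengths are in m, angles in rad, forces in N, time in s.
With the tool pointing down it reaches from about 0.425 to 0.95 m from the base axis. Payload 3.5 kg.
Tool frame: the origin (TCP) lies midway between the tips of the shut fingers; the grasp point (between the pads) lies 19 mm behind it; z points along the fingers, y is the direction in which the jaws open and shut (so a half turn about z gives the same grasp; the last joint's range is limited). The gripper opens to 85 mm and grips with 20 to 120 N. Pads are 22 mm wide; open, the fingers measure 114 mm over their backs; the gripper's body (76 mm by 85 mm) begins 54 mm behind the grasp point. The pads swing forward as they close: fully open they stand 13 mm farther back than shut.
Start: joints at [0.959, 0.286, 1.577, -0, 1.279, -0.15], TCP at [0.301, 0.604, 0.231] pointing down, gripper open.
Joint ranges: [-2.77, 2.77], [-0.9, 2.22], [0.21, 2.48], [-1.53, 4.67], [0.24, 2.81], [-2.84, 2.84]. Speed limits (rad/s): [2.79, 2.79, 3.14, 3.14, 3.14, 3.14].

### API

Orientations are given as a unit quaternion [x, y, z, w].
In Python, from plant import * gives the robot as it stands.
- The arm moves only by the shell command python3 -m jog 'ROWS' [FORCE]. ROWS is a JSON object of lists of equal length, an entry for each row: "travel": the shift along the world's x, y, z in mm, a list of three; "dr": the turn, a rotation vector about the world's x, y, z in degrees, a list of three; "jaw": the closure in counts, from 0 (fully open) to 255 (shut). In form: {"travel": [[x, y, z], ...], "dr": [[wx, wy, wz], ...], "jaw": [jaw, ...]}. A call has 1 to 5 rows; each row shifts and turns the commanded pose from where the row before left it; what a row does not reach is not made up. A row lasts 1/12 s, in which the tool goes at most 41.7 mm and 7.16 degrees, less where a joint would pass 70% of its speed; a pose out of reach is approached as far as the arm can. A call is refused whole if a number of a shift passes 41.7 or a number of a turn 7.16, either way. A call with a gripper value outside its range is refused whole. The fingers move at their own pace and stop on an object; FORCE is the grip in N (left out, the last holds). Time passes only in rows, so rows that do not move let the fingers close. It gives the time, the measured TCP pose, the force and the opening at its end, in the units of the state.
- get_state(): the state, without advancing time (a new reading comes with each control period).
- read_camera(name): name is "side" or "top" or "wrist"; returns the picture (384x512x3 uint8, red, green, blue); there is no depth.
- camera_info(name): a dict with "K" (3x3 intrinsics, pixels), "R" (3x3) and "t" (3): a world point X has camera coordinates R X + t; the wrist camera has in their place "mount" (4x4, takes a point from camera to tool coordinates, whose origin is the TCP and whose axes are the flange's). Camera axes: x right, y down, z forward; pixel columns grow to the right and rows downward; lengths in m; the calibration is good to about 2 mm. A picture is of the moment at which its call begins: read the wrist's pose just before it. camera_info takes no time and is no camera call.
- sign_off(): hands the job in, once; it reports no verdict.
The state is a dict: "time": time; "qpos": joint angles; "dq": joint speeds; "joint_efforts": joint torques, N m; "eef_pos": TCP position; "tcp_rot": TCP orientation; "contact_force": force on the tool from outside, world axes, zero at the start; "wrist_torque": the same for the moment, N m; "opening": opening from 0.0 (shut) to 1.0 (fully open).
Only numpy, scipy, OpenCV 4.12 (cv2) and the standard library are available. Lean on these libraries where they do the work, as an engineer would, in place of code of your own. Each camera call takes 0.05 s, during which the arm holds its last target. There are 200 camera calls.

### The job

Change the block of the small heater over to the one with four wide holes. Its catch is sprung, so push the grey wedge in between the fixed stop and the black thumb piece and leave it there to hold the catch open while you lift out the block with the narrow holes and stand it on the cork mat. Then pull the wedge out again and lay it on the bench, and press the wide-holed block down by hand flush into the well until the catch snaps shut on it; do not drop either block or disturb the bottles and vials standing about.

Things in the scene. Friction and masses are not known exactly. Their poses are not given: they have to be found in the camera images.
- heater: Fixed block heater, white casing with a flat aluminium deck 60 mm above the bench; 130 mm deep (x), 168 mm long (y). Origin under its middle on the bench; z up, x from the front with the dark window (towards the robot) to the back, y to the left. In its deck are a rectangular well and, left of it, a fixed stop, a gap and the black thumb piece of a spring catch.
- well_mouth (a point): Centre of the mouth of the heater's well, at deck height, axes as the heater. Well 66 mm (x) by 104 mm (y), 46 mm deep. A sprung copper pad in its floor, at the left end by the catch (4 to 6 N), lifts that end of a block 8 mm proud of the deck whenever the catch does not hold it down. The casing reaches 65 mm to the front and back of this point, 64 mm to its right (-y) and 105 mm to its left.
- gap_mouth (a point): On the heater at deck height, at the front end of the aluminium stop, in line with its face that looks to +y (heater axes). The stop is 24 mm high and 40 mm long (x). The gap lies to the +y side, 9 mm wide with the catch shut, open at top and both ends; its floor is the deck, of which 45 mm lie in front of this point. Stop and thumb piece have 5 mm bevels at the gap's ends.
- thumb_piece (a point): Centre of the gap-side face of the catch's black ribbed thumb piece: 27 mm high, 24 mm long (heater x), 9 mm thick, this point 14 mm above the deck; axes as the heater. It moves with the catch, towards +y as the catch opens; the fixed stop and the gap are on its -y side, its front end is 8 mm behind the stop's front end.
- catch (a joint): Slide of the spring catch, m: 0 shut, to 0.012 as the thumb piece moves away from the well. Spring 3.6 N at 0, 5.7 N at 0.009. Its nose in the well's left end wall locks a block's groove and clears it above 0.0075. It is bevelled on top: a block let into the well stalls on it 16 mm proud; pressed straight down (6 to 15 N) it drives the nose back, which snaps into the groove when flush.
- narrow_block_mid (a point): Centre, half-way up (37 mm above the underside), of the loose aluminium block with twelve narrow holes that starts locked in the well, axes as the heater. 62 (x) by 100 (y) by 44 mm high, 0.4 kg, lower edge bevelled 3 mm. A black handle bar, 52 mm along x, 12 mm wide (y), 12 mm high, bridges its middle: bar centre 31 mm above this point, 24 mm above the block's top.
- wide_block_mid (a point): Centre, half-way up (37 mm above the underside), of the loose aluminium block with four wide holes, standing on the bench at the start. Outside, handle and axes are just those of the narrow-holed block; it fits the well in line with the heater or turned half round. When it is flush this point is 7 to 8 mm below well_mouth.
- wedge_mid (a point): Centre, half-way up, of the loose grey plastic wedge lying on the bench: 120 mm long (x, tail to nose), 18 mm thick (y), 26 mm high, 50 g. Its -y side is straight; the other is parallel to it from the tail to 15 mm ahead of this point, then tapers to a 4 mm nose. Straight side on the stop, 18 mm part beside the thumb piece, it holds the catch at 0.009; pushing it in takes 3 to 10 N.
- mat_top (a point): Centre of the top of the fixed cork mat, 130 by 130 mm, 6 mm thick; z up.
- wash_bottle_l_mid (a point): Wash bottle with a red cap, a bystander: 70 mm across, 165 mm high, this point half-way up.
- dropper_amber_mid (a point): Amber dropper bottle, a bystander: 52 mm across, 140 mm high, this point half-way up.
- vial_1_mid (a point): Small capped sample vial, a bystander: 23 mm across, 52 mm high, this point half-way up.
- vial_2_mid (a point): Another small capped sample vial, a bystander: 23 mm across, 52 mm high, this point half-way up.
- wedge: The wedge as a body, origin 13 mm below wedge_mid, same axes.
- narrow_block: The narrow-holed block as a body, origin at the centre of its underside.
- wide_block: The wide-holed block as a body, origin at the centre of its underside.
Things that resemble listed ones, but are neither listed nor needed, are in the scene too. Of the things shaped like the wedge, the grey one is meant.

How it is judged:
On the way, in this order (a step that is already met when the one before it is completed fails the run):
1. the wedge, let go, holds the catch open (value of joint catch above 0.0075 m and contact force between wedge and heater above 1 N and contact force between each of the arm, the fingers and wedge below 0.2 N and contact force between each of the arm, the fingers and heater below 0.2 N), for 0.2 s.
2. the narrow-holed block stands on the cork mat (horizontal distance between narrow_block_mid and mat_top below 0.04 m and z of narrow_block_mid in the frame of mat_top below 0.04 m and angle between narrow_block_mid's own z axis and vertical below 0.08 rad and contact force between the fingers and narrow_block below 0.2 N), for 0.2 s.
3. the wide-holed block is pressed home by the hand, not let fall (z of wide_block_mid in the frame of well_mouth below -0.0055 m and horizontal distance between wide_block_mid and well_mouth below 0.005 m and contact force between any of the fingers, the arm and wide_block above 1 N), for 0.05 s.
At the end, for the whole second after the job is handed in: The wide-holed block sits level in the well, centred within 5 mm and no more than 1.5 mm proud of the deck, with the catch shut over it (within 2 mm); the narrow-holed block stands upright on the cork mat, its centre within 40 mm of the mat's; the wedge lies on the bench; all at rest (z of wide_block_mid in the frame of well_mouth below -0.0055 m and horizontal distance between wide_block_mid and well_mouth below 0.005 m and angle between wide_block_mid's own z axis and vertical below 0.04 rad and value of joint catch below 0.002 m and horizontal distance between narrow_block_mid and mat_top below 0.04 m and z of narrow_block_mid in the frame of mat_top below 0.04 m and angle between narrow_block_mid's own z axis and vertical below 0.08 rad and height (world z) of wedge_mid below 0.025 m and linear speed of each of wide_block, narrow_block, wedge below 0.02 m/s); the robot touches nothing.
It fails at once if a bottle or vial standing by is shifted more than 30 mm or knocked over (distance of any of wash_bottle_l_mid, dropper_amber_mid, vial_1_mid, vial_2_mid from where it was at the start of the episode above 0.03 m or angle between any of wash_bottle_l_mid, dropper_amber_mid, vial_1_mid, vial_2_mid's own z axis and vertical above 0.5 rad).
It fails at once if a block is dropped (falls untouched faster than 0.6 m/s) ((linear speed of narrow_block above 0.6 m/s and contact force between the fingers and narrow_block below 0.05 N) or (linear speed of wide_block above 0.6 m/s and contact force between the fingers and wide_block below 0.05 N)).
It also fails if it takes over 72 s, if anything falls off the work surface, if the arm or the gripper's body presses on something with over 40 N, if the wrist force passes 120 N, or if a joint passes its speed limit or range.

## Working session

There is one attempt and no reset: what is moved stays moved. The work goes in short steps, Python scripts to look and compute and a shell command to move; the robot and the scene stay as the last step left them, time stands still between calls to the robot, and variables do not carry over. Pictures are saved under pics/ and viewed, about 8 in all and at most 12, crops included, and the job is handed in when it is done.

```bash
ls; mkdir -p pics; python3 - <<'E'
from plant import *
import cv2,numpy as np
s=get_state();print({k:np.round(v,3).tolist() for k,v in s.items()})
for n in ("top","side"):
    i=read_camera(n);cv2.imwrite(f"pics/{n}0.png",i[...,::-1]);c=camera_info(n);print(n,c)
print(camera_info("wrist"))
a=cv2.imread("pics/top0.png");cv2.imwrite("pics/top0b.png",cv2.resize(a,(800,600),interpolation=cv2.INTER_CUBIC))
a=cv2.imread("pics/side0.png");cv2.imwrite("pics/side0b.png",cv2.resize(a,(800,600),interpolation=cv2.INTER_CUBIC))
E
```

```text
pics
{'time': 0.0, 'qpos': [0.959, 0.287, 1.578, -0.0, 1.279, -0.15], 'dq': [-0.001, -0.0, 0.002, 0.001, 0.001, 0.001], 'joint_efforts': [-0.002, -40.598, -29.262, -0.0, 0.006, 0.0], 'eef_pos': [0.3, 0.604, 0.23], 'tcp_rot': [0.229, 0.973, -0.001, -0.0], 'contact_force': [0.194, 1.044, -0.293], 'wrist_torque': [-0.036, 0.015, -0.001], 'opening': 0.999}
top {'K': array([[494.51988961,   0.        , 258.34802492],
       [  0.        , 494.51988961, 193.05429957],
       [  0.        ,   0.        ,   1.        ]]), 'R': array([[ 0.0270493 , -0.99956684, -0.01159595],
       [-0.9974557 , -0.02622313, -0.06629086],
       [ 0.06595806,  0.01335957, -0.99773296]]), 't': array([-0.09563106,  0.58312777,  1.74646941])}
side {'K': array([[412.89924881,   0.        , 255.99398815],
       [  0.        , 412.89924881, 193.23984931],
       [  0.        ,   0.        ,   1.        ]]), 'R': array([[-0.99943816, -0.02460414, -0.02275944],
       [ 0.01080458,  0.40628781, -0.91368128],
       [ 0.03172722, -0.91341384, -0.40579371]]), 't': array([0.58215695, 0.12123582, 1.1226081 ])}
{'K': array([[277.45184091,   0.        , 252.91265302],
       [  0.        , 277.45184091, 196.88249048],
       [  0.        ,   0.        ,   1.        ]]), 'mount': array([[ 5.81112062e-04, -9.56824532e-01, -2.90665577e-01,
         7.35749666e-02],
       [ 9.99999676e-01,  3.93985858e-04,  7.02307239e-04,
        -2.02309397e-04],
       [-5.57466668e-04, -2.90665891e-01,  9.56824450e-01,
        -1.43000902e-01],
       [ 0.00000000e+00,  0.00000000e+00,  0.00000000e+00,
         1.00000000e+00]])}
```

View pics/top0b.png

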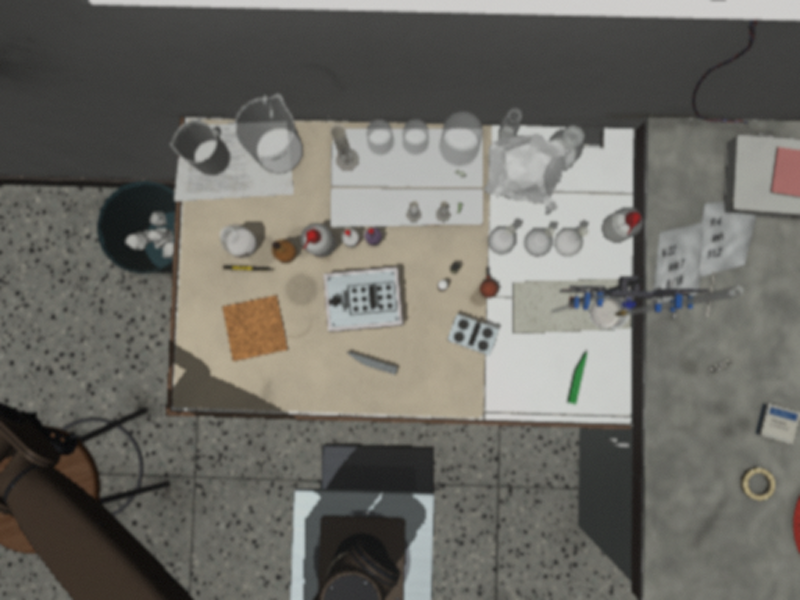

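View pics/side0b.png

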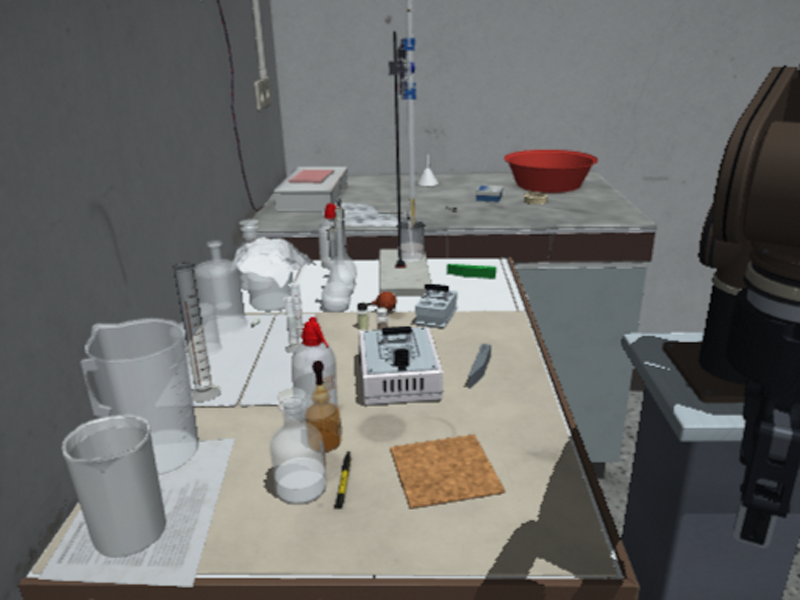

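Top view (800×600): the heater is at (364,298), mat (255,327), grey wedge (373,362) with its nose to the left, wide block (474,333), and vials at (457,267) and (443,285). Next I'll get rough positions and a wrist view.

```bash
cat > h.py <<'E'
from plant import *
import cv2,numpy as np
from scipy.spatial.transform import Rotation as Ro
def cam(n,s=None):
    c=camera_info(n)
    if n!="wrist": return c["K"],c["R"].T,-c["R"].T@c["t"]
    s=s or get_state(); A=Ro.from_quat(s["tcp_rot"]).as_matrix(); m=c["mount"]
    return c["K"],A@m[:3,:3],A@m[:3,3]+s["eef_pos"]
def cast(C,px,z):
    K,A,o=C; d=A@np.linalg.solve(K,[px[0],px[1],1.]); return o+d*(z-o[2])/d[2]
def proj(C,X):
    K,A,o=C; p=K@(A.T@(np.array(X)-o)); return p[:2]/p[2]
def shot(n,f):
    s=get_state(); C=cam(n,s); i=read_camera(n)[...,::-1].copy(); cv2.imwrite(f"pics/{f}.png",i); np.save(f"pics/{f}.npy",np.array([s["eef_pos"].tolist() if hasattr(s["eef_pos"],'tolist') else list(s["eef_pos"]),list(s["tcp_rot"])[:3]+[0]] if 0 else list(s["eef_pos"])+list(s["tcp_rot"]))); return i,C
def load(f):
    v=np.load(f"pics/{f}.npy"); return cv2.imread(f"pics/{f}.png"),cam("wrist",dict(eef_pos=v[:3],tcp_rot=v[3:]))
def st():
    s=get_state(); A=Ro.from_quat(s["tcp_rot"]).as_matrix()
    print("t",round(s["time"],2),"tcp",np.round(np.array(s["eef_pos"])*1000,1),"yaw y-axis",round(np.degrees(np.arctan2(A[1,1],A[0,1])),2),"z",np.round(A[:,2],3),"F",np.round(s["contact_force"],1),"op",round(s["opening"],3),"q6",round(s["qpos"][5],2))
E
python3 - <<'E'
from h import *
C=cam("top")
f=.64
for n,p,z in [("heater",(364,298),.06),("h_tl",(326,273),.06),("h_tr",(401,266),.06),("h_br",(403,324),.06),("h_bl",(329,330),.06),("mat",(255,327),.006),("wedge nose",(348,351),.02),("wedge tail",(397,369),.02),("wide",(474,333),.044),("vial1",(457,267),.05),("vial2",(443,285),.05),("wash",(312,237),.165),("amber",(284,251),.12)]:
    print(n,np.round(cast(C,(p[0]*f,p[1]*f),z)*1000))
st()
E
```

```text
heater [589.   8.  60.]
h_tl [642.  95.  60.]
h_tr [663. -72.  60.]
h_br [533. -80.  60.]
h_bl [515.  84.  60.]
mat [519. 261.   6.]
wedge nose [470.  44.  20.]
wedge tail [432. -69.  20.]
wide [ 517. -240.   44.]
vial1 [ 665. -198.   50.]
vial2 [ 623. -168.   50.]
wash [707. 115. 165.]
amber [682. 181. 120.]
t 0.1 tcp [300.4 603.8 230.1] yaw y-axis 63.54 z [-0.001 -0.002 -1.   ] F [-0.6 -0.4 -0.3] op 0.996 q6 -0.15
```

```bash
python3 -m jog '{"travel":[[17,-36,5],[17,-36,5],[17,-36,5],[17,-36,5],[17,-36,5]],"dr":[[0,0,-5.5],[0,0,-5.5],[0,0,-5.5],[0,0,-5.5],[0,0,-5.5]],"jaw":[0,0,0,0,0]}' 40
python3 -m jog '{"travel":[[17,-36,5],[17,-36,5],[17,-36,5],[17,-36,5],[17,-36,5]],"dr":[[0,0,-5.5],[0,0,-5.5],[0,0,-5.5],[0,0,-5.5],[0,0,-5.5]],"jaw":[0,0,0,0,0]}'
python3 -m jog '{"travel":[[17,-36,5],[17,-36,5],[17,-36,5],[17,-36,5],[17,-36,5]],"dr":[[0,0,-5.5],[0,0,-5.5],[0,0,-5.5],[0,0,-5.5],[0,0,-5.5]],"jaw":[0,0,0,0,0]}'
python3 -m jog '{"travel":[[0,0,0],[0,0,0],[0,0,0]],"dr":[[0,0,0],[0,0,0],[0,0,0]],"jaw":[0,0,0]}'
python3 - <<'E'
from h import *
st(); i,C=shot("wrist","w1"); cv2.imwrite("pics/w1b.png",cv2.resize(i,(800,600),interpolation=cv2.INTER_CUBIC))
E
```

```text
time: 0.52
eef_pos: [0.3858, 0.4225, 0.2559]
tcp_rot: [0.455, 0.89, -0.001, -0.0]
contact_force: [1.0, 0.8, 0.7]
opening: 0.999
time: 0.93
eef_pos: [0.4708, 0.2424, 0.2811]
tcp_rot: [0.654, 0.756, -0.0, -0.0]
contact_force: [0.3, -0.4, -0.6]
opening: 1.001
time: 1.35
eef_pos: [0.5559, 0.0624, 0.3061]
tcp_rot: [0.815, 0.579, -0.0, -0.0]
contact_force: [0.0, 0.6, -0.1]
opening: 1.002
time: 1.6
eef_pos: [0.5553, 0.0644, 0.3056]
tcp_rot: [0.814, 0.581, -0.0, -0.001]
contact_force: [-0.1, 0.3, 1.0]
opening: 0.998
t 1.6 tcp [555.3  64.4 305.6] yaw y-axis -18.95 z [-0.002  0.001 -1.   ] F [-0.1  0.3  1. ] op 0.998 q6 0.26
```

View pics/w1b.png

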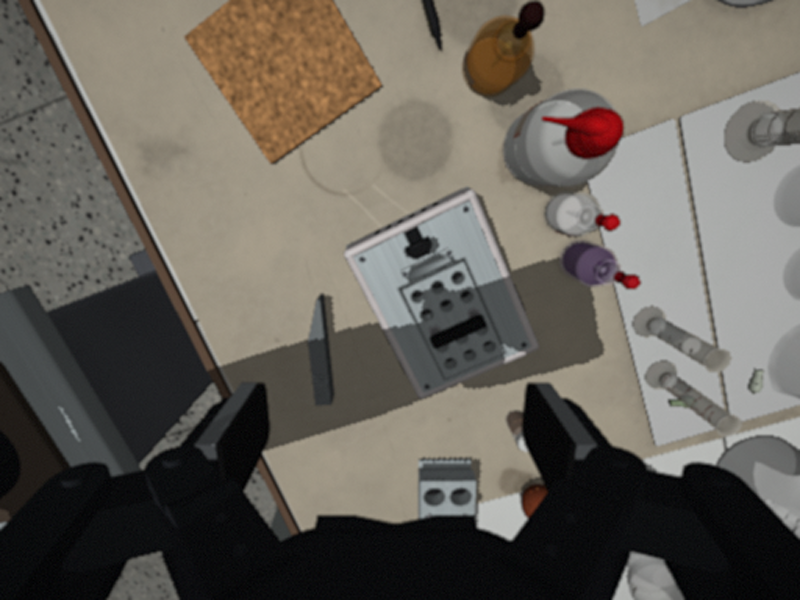

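Wrist view (800×600): deck corners are near (346,252), (472,190), (536,346) and (420,395). The wedge runs from its nose at (322,297) to its tail at (325,403), and the mat and bottles are well clear. I'll crop in closer.

```bash
python3 - <<'E'
from h import *
i,C=load("w1"); c=i[115:263,190:350]; c=(255*(c/255.)**.6).astype('uint8')
cv2.imwrite("pics/w1c.png",cv2.resize(c,None,fx=4,fy=4,interpolation=cv2.INTER_CUBIC))
f=.64
P=lambda p,z:cast(C,(p[0]*f,p[1]*f),z)*1000
k=[P(p,.06) for p in [(346,252),(472,190),(536,346),(420,395)]]
print(np.round(k,1)); 
for a,b in [(0,1),(1,2),(3,2),(0,3)]: d=k[b]-k[a]; print(np.hypot(*d[:2]).round(1),np.degrees(np.arctan2(d[1],d[0])).round(2))
print("c",np.mean(k,0))
m=[P(p,.006) for p in [(186,37),(325,-9),(381,87),(274,163)]]; print(np.round(m))
E
```

```text
[[516.4  86.8  60. ]
 [638.8 102.   60. ]
 [657.  -57.5  60. ]
 [535.3 -71.2  60. ]]
123.3 7.05
160.5 -83.46
122.5 6.43
159.1 -83.19
c [586.87760566  15.04681232  60.        ]
[[441. 308.   6.]
 [572. 301.   6.]
 [593. 213.   6.]
 [472. 184.   6.]]
```

View pics/w1c.png

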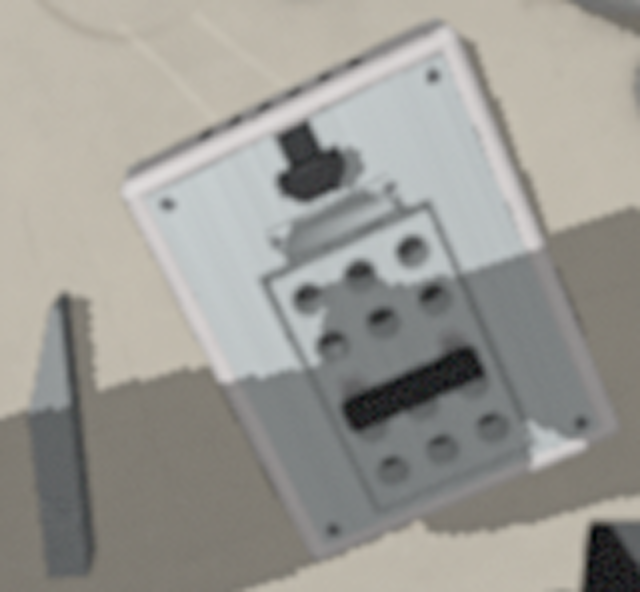

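```bash
python3 - <<'E'
from h import *
i,C=load("w1")
P=lambda p,z:cast(C,(190+(p[0]+.5)/4-.5,115+(p[1]+.5)/4-.5),z)*1000
an=lambda d:(np.hypot(*d[:2]).round(1),np.degrees(np.arctan2(d[1],d[0])).round(2))
for nm,q,z in [("case",[(125,190),(445,28),(618,428),(318,552)],.058),("block",[(263,278),(428,205),(538,437),(378,512)],.0595)]:
    k=[P(p,z) for p in q]; print(nm,np.round(k,1).tolist(),[an(k[b]-k[a]) for a,b in [(0,1),(3,2),(1,2),(0,3)]],"c",np.mean(k,0).round(1))
print("bar",[P(p,.0895).round(1).tolist() for p in [(345,412),(480,362),(413,386)]])
a,b=P((67,293),.026),P((82,574),.026); print("wedge straight nose,tail",a.round(1),b.round(1),an(a-b))
print("tail other",P((47,578),.026).round(1), "taper start",P((29,410),.026).round(1))
print("stop ends front/back top?",[P(p,.084).round(1).tolist() for p in [(272,240),(395,185)]])
print("thumb top",[P(p,.087).round(1).tolist() for p in [(285,185),(345,165)]])
# mask for the wedge
h=cv2.cvtColor(i,cv2.COLOR_BGR2HSV); 
I=i[185:262,192:215].astype(int); 
for r in range(0,77,8): print(r+185,[tuple(x) for x in I[r,3:22:2].tolist()])
E
```

```text
case [[514.9, 85.7, 58.0], [637.5, 102.3, 58.0], [658.9, -59.3, 58.0], [535.6, -72.1, 58.0]] [(np.float64(123.7), np.float64(7.7)), (np.float64(123.9), np.float64(5.95)), (np.float64(163.0), np.float64(-82.45)), (np.float64(159.2), np.float64(-82.52))] c [586.7  14.2  58. ]
block [[550.9, 39.8, 59.5], [614.8, 46.1, 59.5], [629.2, -52.3, 59.5], [563.0, -62.5, 59.5]] [(np.float64(64.2), np.float64(5.62)), (np.float64(67.0), np.float64(8.75)), (np.float64(99.5), np.float64(-81.68)), (np.float64(103.0), np.float64(-83.3))] c [589.5  -7.2  59.5]
bar [[564.6, -7.3, 89.5], [613.7, -4.8, 89.5], [589.6, -5.8, 89.5]]
wedge straight nose,tail [473.5  51.   26. ] [433.7 -66.3  26. ] (np.float64(123.9), np.float64(71.26))
tail other [418.9 -63.2  26. ] taper start [440.6  10.2  26. ]
stop ends front/back top? [[559.8, 57.2, 84.0], [604.2, 61.6, 84.0]]
thumb top [[569.9, 73.9, 87.0], [590.4, 73.7, 87.0]]
185 [(135, 151, 160), (134, 151, 159), (134, 152, 159), (133, 149, 158), (136, 152, 161), (135, 152, 160), (133, 150, 158), (133, 150, 158), (135, 151, 160), (135, 152, 160)]
193 [(133, 151, 159),
[... 642 characters left out ...]
67, 70), (55, 53, 51), (53, 52, 49), (55, 54, 51), (54, 54, 50), (53, 53, 50), (30, 30, 29), (58, 64, 67), (70, 78, 82)]
233 [(68, 77, 81), (67, 76, 80), (57, 56, 56), (52, 51, 50), (53, 53, 51), (54, 53, 51), (53, 52, 50), (42, 42, 40), (38, 40, 41), (65, 75, 78)]
241 [(66, 75, 79), (67, 75, 80), (60, 65, 67), (57, 56, 54), (53, 52, 50), (55, 54, 50), (53, 52, 50), (49, 49, 47), (31, 31, 29), (59, 66, 69)]
249 [(66, 75, 80), (67, 77, 80), (68, 76, 79), (55, 55, 53), (52, 51, 48), (53, 53, 51), (55, 54, 51), (54, 52, 51), (38, 37, 36), (44, 47, 49)]
257 [(67, 75, 79), (67, 76, 79), (68, 76, 80), (62, 66, 68), (53, 51, 48), (54, 52, 50), (52, 50, 48), (53, 52, 49), (48, 47, 45), (61, 68, 71)]
```

```bash
python3 - <<'E'
from h import *
i,C=load("w1"); g=i.astype(float).mean(2); sat=i[...,2].astype(float)-i[...,0]  # r-b: bench>8, grey<0
E=[];Lf=[];S=[]
for r in range(190,260):
    row=g[r,194:218]; s=i[r,194:218,2].astype(float)-i[r,194:218,0]
    gr=np.where(s<1.5)[0]
    if len(gr)<3: continue
    d=np.diff(row); j=[k for k in range(gr[0]+1,min(gr[-1]+1,23))]
    k=min(j,key=lambda k:d[k-1]+ (d[k] if k<23 else 0)); w=-np.array([d[k-1],d[k]]).clip(max=0); x=194+k+ (w@[-.5,.5])/max(w.sum(),1e-6)
    E.append((x,r)); Lf.append((194+gr[0]-.5,r))
E=np.array(E);Lf=np.array(Lf)
print(E[::6].round(1).tolist()); print(Lf[::6].tolist())
W=np.array([cast(C,e,.026)*1000 for e in E]);vx,vy,x0,y0=cv2.fitLine(W[5:-4,:2].astype(np.float32),cv2.DIST_HUBER,0,.01,.01).ravel(); print("straight dir",np.degrees(np.arctan2(vy,vx)),x0,y0, "rows",E[0],E[-1])
L=np.array([cast(C,e,.026)*1000 for e in Lf if e[1]>222]);q=cv2.fitLine(L[:-3,:2].astype(np.float32),cv2.DIST_HUBER,0,.01,.01).ravel();print("left",np.degrees(np.arctan2(q[1],q[0])),q[2:])
n=np.array([-vy,vx]);print("thickness",n@(q[2:]-[x0,y0]))
print("nose/tail",[cast(C,p,.026).round(4).tolist() for p in [(203.5,187.5),(205.5,259)]])
E
```

```text
[[204.8, 191.0], [205.0, 197.0], [205.9, 203.0], [206.1, 209.0], [207.0, 215.0], [207.8, 221.0], [208.1, 227.0], [209.1, 233.0], [209.1, 239.0], [210.0, 245.0], [211.0, 251.0], [210.4, 257.0]]
[[203.5, 191.0], [201.5, 197.0], [200.5, 203.0], [199.5, 209.0], [197.5, 215.0], [197.5, 221.0], [198.5, 227.0], [198.5, 233.0], [199.5, 239.0], [200.5, 245.0], [201.5, 251.0], [201.5, 257.0]]
straight dir 73.97219 452.45956 -9.024946 rows [204.75301205 191.        ] [208.64285714 258.        ]
left 74.45277 [429.94635 -27.49448]
thickness 16.538568
nose/tail [[0.4694, 0.053, 0.026], [0.4256, -0.0653, 0.026]]
```

```bash
python3 -m jog '{"travel":[[-20,-13,-30],[-20,-13,-35],[-20,-13,-35],[-20,-13,-35],[-20,-13,-35]],"dr":[[0,0,3],[0,0,0],[0,0,0],[0,0,0],[0,0,0]],"jaw":[0,0,0,0,0]}' 60
python3 -m jog '{"travel":[[-11,-13,-35],[-10,-14,-35],[0,-14,-30],[0,0,-30],[0,0,0]],"dr":[[0,0,0],[0,0,0],[0,0,0],[0,0,0],[0,0,0]],"jaw":[0,0,0,0,0]}'
python3 -c "
from h import *
st();i,C=shot('wrist','w2');cv2.imwrite('pics/w2b.png',cv2.resize(i,(640,480)))"
```

```text
time: 2.07
eef_pos: [0.4554, 0.0015, 0.1371]
tcp_rot: [0.797, 0.604, 0.0, 0.0]
contact_force: [0.1, -0.4, -1.0]
opening: 1.004
time: 2.48
eef_pos: [0.4304, -0.0384, 0.0032]
tcp_rot: [0.798, 0.603, -0.004, -0.005]
contact_force: [-1.2, 0.7, -0.1]
opening: 1.001
t 2.48 tcp [430.4 -38.4   3.2] yaw y-axis -15.89 z [-0.012  0.004 -1.   ] F [-1.2  0.7 -0.1] op 1.001 q6 -0.05
```

View pics/w2b.png

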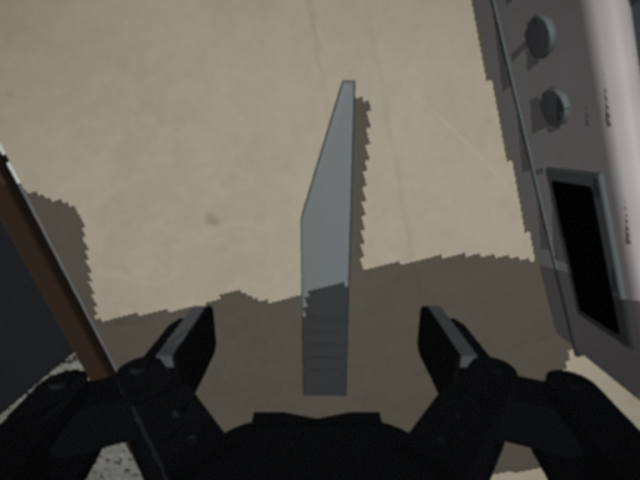

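The wedge is centred between the fingers and parallel to the tool, with its tail at (325,395) and nose at (349,80). I'll close on it.

```bash
python3 -c "
from h import *
i,C=load('w2');k=.8
t=(cast(C,(302*k,395*k),.026)+cast(C,(347*k,395*k),.026))/2;n=cast(C,(349*k,80*k),.026);s=cast(C,(347*k,395*k),.026);sn=cast(C,(355*k,80*k),.026)
print(t*1000,n*1000,np.degrees(np.arctan2(*(sn-s)[[1,0]])),np.linalg.norm(sn-s)); d=(sn-s)/np.linalg.norm(sn-s); print('mid rel tcp along', (t+60e-3*d-get_state()['eef_pos'])@d)"
python3 -m jog '{"travel":[[0,0,0],[0,0,0],[0,0,0],[0,0,0],[0,0,0]],"dr":[[0,0,0],[0,0,0],[0,0,0],[0,0,0],[0,0,0]],"jaw":[120,160,255,255,255]}' 60
python3 -m jog '{"travel":[[0,0,0],[0,0,0],[0,0,0]],"dr":[[0,0,0],[0,0,0],[0,0,0]],"jaw":[255,255,255]}'
python3 -c "
from h import *
st()"
```

```text
[426.90032609 -65.84594662  26.        ] [466.19426191  47.19801012  26.        ] 74.40405769624539 0.1193855839602644
mid rel tcp along 0.03239887231612099
time: 2.95
eef_pos: [0.4371, -0.0409, 0.01]
tcp_rot: [0.798, 0.602, 0.001, 0.001]
contact_force: [0.2, -0.6, 0.2]
opening: 0.3
time: 3.2
eef_pos: [0.4372, -0.0411, 0.0099]
tcp_rot: [0.798, 0.602, 0.001, 0.001]
contact_force: [-0.3, 1.4, 4.8]
opening: 0.194
t 3.2 tcp [437.2 -41.1   9.9] yaw y-axis -15.95 z [ 0.002 -0.001 -1.   ] F [-0.3  1.4  4.8] op 0.194 q6 -0.05
```

```bash
python3 -m jog '{"travel":[[0,0,30],[0,0,30],[0,5,30],[0,10,10],[0,10,0]],"dr":[[0,0,0],[0,0,-6],[0,0,-6.7],[0,0,-6.7],[0,0,-6.7]],"jaw":[255,255,255,255,255]}' 60
python3 -m jog '{"travel":[[0,10,0],[0,10,0],[0,10,0],[0,10,0],[0,10,0]],"dr":[[0,0,-6.7],[0,0,-6.7],[0,0,-6.7],[0,0,-6.7],[0,0,-6.7]],"jaw":[255,255,255,255,255]}'
python3 -m jog '{"travel":[[0,10,0],[0,9,0],[0,0,0],[0,0,0]],"dr":[[0,0,-6.7],[0,0,-0.7],[0,0,0],[0,0,0]],"jaw":[255,255,255,255]}'
python3 -c "
from h import *
st();i,C=shot('wrist','w3');c=i[20:260,100:420];c=(255*(c/255.)**.7).astype('uint8');cv2.imwrite('pics/w3b.png',cv2.resize(c,(800,600),interpolation=cv2.INTER_CUBIC))"
```

```text
time: 3.62
eef_pos: [0.4386, -0.0165, 0.1126]
tcp_rot: [0.915, 0.403, 0.003, 0.003]
contact_force: [0.4, 0.4, -1.3]
opening: 0.193
time: 4.03
eef_pos: [0.4357, 0.0346, 0.1085]
tcp_rot: [0.992, 0.123, -0.0, -0.0]
contact_force: [0.3, -0.0, -0.1]
opening: 0.191
time: 4.37
eef_pos: [0.4358, 0.0533, 0.1085]
tcp_rot: [0.998, 0.062, -0.0, 0.0]
contact_force: [0.2, -0.4, -1.3]
opening: 0.187
t 4.37 tcp [435.8  53.3 108.5] yaw y-axis -82.86 z [-0. -0. -1.] F [ 0.2 -0.4 -1.3] op 0.187 q6 1.34
```

View pics/w3b.png

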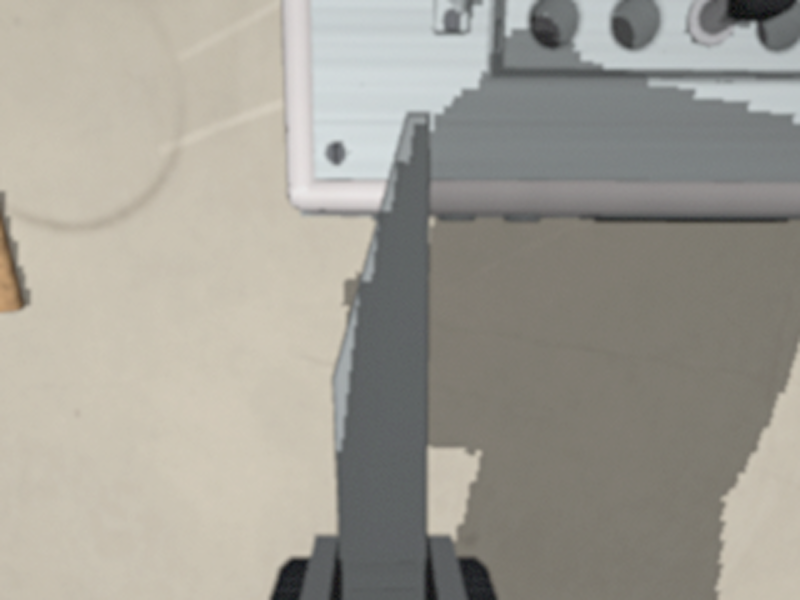

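Wedge, tool and heater edges look aligned. The stop's front is at about (435–468, 34) at the top of the crop, so I'll enlarge that region.

```bash
python3 -c "
from h import *
i,C=load('w3');c=i[0:90,235:335];c=(255*(c/255.)**.7).astype('uint8');cv2.imwrite('pics/w3c.png',cv2.resize(c,None,fx=6,fy=6,interpolation=cv2.INTER_CUBIC))
P=lambda p,z:cast(C,(100+(p[0]+.5)/2.5-.5,20+(p[1]+.5)/2.5-.5),z)*1000
an=lambda d:np.degrees(np.arctan2(d[1],d[0])).round(2)
for q,z in [(((500,70),(800,74)),.0595),(((315,180),(800,181)),.06),((( 300,212),(800,216)),.055),(((428,560),(428,115)),.1247)]:
  a,b=P(q[0],z),P(q[1],z);print(a.round(1),b.round(1),an(b-a))
"
```

```text
[551.5  38.1  59.5] [559.9 -36.2  59.5] -83.51
[520.1  81.2  60. ] [535.6 -43.3  60. ] -82.94
[511.9  85.   55. ] [527.7 -48.7  55. ] -83.26
[447.9  45.3 124.7] [528.9  57.1 124.7] 8.24
```

View pics/w3c.png

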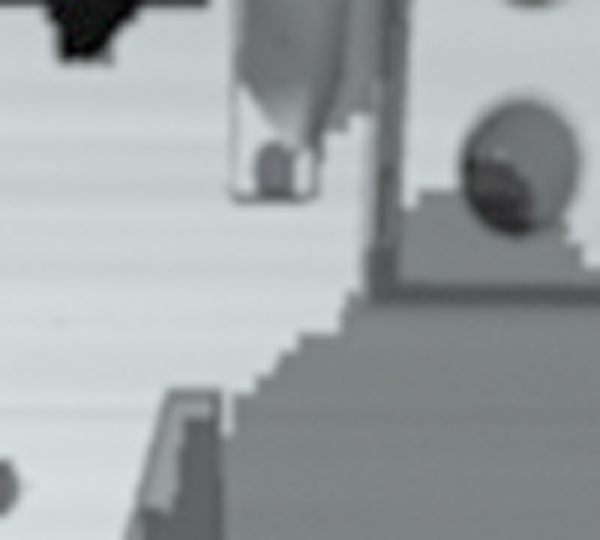

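```bash
python3 -c "
from h import *
i,C=load('w3')
P=lambda p,z:cast(C,(235+(p[0]+.5)/6-.5,(p[1]+.5)/6-.5),z)*1000
s=P((232,198),.06);n=P((220,391),.1247);w=P((370,300),.06);sr=P((318,198),.06)
hx=np.array([np.cos(np.radians(7)),np.sin(np.radians(7))]);hy=np.array([-hx[1],hx[0]])
print('stop',s.round(1),'nose',n.round(1),'well corner',w.round(1))
for a,b in [('stop-nose',(s-n)),('stop-well',s-w),('stopwidth',sr-s)]: print(a,(b[:2]@hx).round(1),(b[:2]@hy).round(1))
t=np.array([435.8,53.3]);print('nose-tcp',(n[:2]-t)@hx,(n[:2]-t)@hy)
"
```

```text
stop [557.5  55.7  60. ] nose [529.3  57.  124.7] well corner [550.   40.1  60. ]
stop-nose 27.9 -4.7
stop-well 9.3 14.5
stopwidth 0.0 -8.8
nose-tcp 93.21488943384043 -7.744515797493992
```

```bash
python3 -m jog '{"travel":[[0,-3,-19],[0,0,-18],[0,0,0],[0,0,0]],"dr":[[0,0,0],[0,0,0],[0,0,0],[0,0,0]],"jaw":[255,255,255,255]}' 60
python3 -m jog '{"travel":[[8,1,0],[8,1,0],[0,0,0]],"dr":[[0,0,0],[0,0,0],[0,0,0]],"jaw":[255,255,255]}'
python3 -c "
from h import *
st();i,C=shot('wrist','w4');c=i[0:130,190:340];c=(255*(c/255.)**.6).astype('uint8');cv2.imwrite('pics/w4b.png',cv2.resize(c,None,fx=4,fy=4,interpolation=cv2.INTER_CUBIC))"
```

```text
time: 4.75
eef_pos: [0.4356, 0.0497, 0.0713]
tcp_rot: [0.998, 0.061, -0.001, -0.0]
contact_force: [0.1, -0.5, 0.4]
opening: 0.192
time: 5.0
eef_pos: [0.4547, 0.052, 0.0731]
tcp_rot: [0.998, 0.061, 0.002, 0.0]
contact_force: [0.1, 0.1, -0.1]
opening: 0.193
t 5.0 tcp [454.7  52.   73.1] yaw y-axis -82.96 z [ 0.004 -0.    -1.   ] F [ 0.1  0.1 -0.1] op 0.193 q6 1.34
```

View pics/w4b.png

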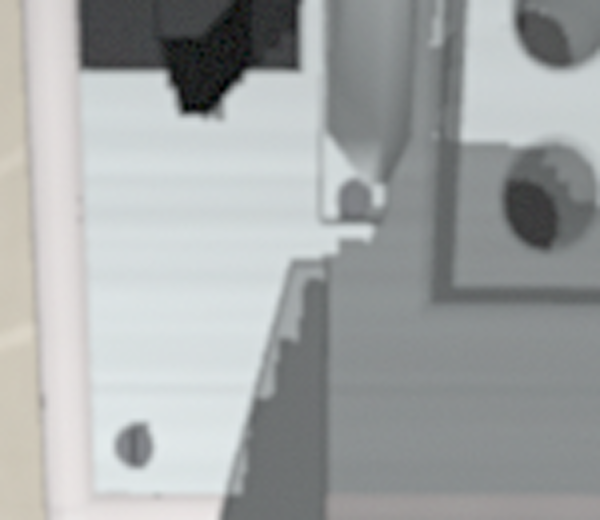

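Gap is clear: the nose is at (292–327, 260), the stop face at x=322 and the thumb face at x=250, with about 2 mm clearance. I'll push it in.

```bash
python3 -m jog '{"travel":[[0,-1,-1],[9.9,1.2,0],[9.9,1.2,0],[9.9,1.2,0],[0,0,0]],"dr":[[0,0,0],[0,0,0],[0,0,0],[0,0,0],[0,0,0]],"jaw":[255,255,255,255,255]}' 60
python3 -m jog '{"travel":[[9.9,1.2,0],[9.9,1.2,0],[9.9,1.2,0],[0,0,0]],"dr":[[0,0,0],[0,0,0],[0,0,0],[0,0,0]],"jaw":[255,255,255,255]}'
python3 -c "
from h import *
st()"
```

```text
time: 5.47
eef_pos: [0.4842, 0.0549, 0.0712]
tcp_rot: [0.998, 0.062, 0.001, -0.0]
contact_force: [0.5, 0.7, 0.3]
opening: 0.194
time: 5.8
eef_pos: [0.5111, 0.0585, 0.0702]
tcp_rot: [0.998, 0.062, -0.003, -0.0]
contact_force: [-2.5, -0.3, 0.6]
opening: 0.192
t 5.8 tcp [511.1  58.5  70.2] yaw y-axis -82.94 z [-0.005  0.    -1.   ] F [-2.5 -0.3  0.6] op 0.192 q6 1.36
```

```bash
python3 -m jog '{"travel":[[9.9,1.2,0],[9.9,1.2,0],[8,1,0],[0,0,0],[0,0,0]],"dr":[[0,0,0],[0,0,0],[0,0,0],[0,0,0],[0,0,0]],"jaw":[255,255,255,255,255]}'
python3 -c "
from h import *
st();i,C=shot('wrist','w5');c=i[0:190,130:400];c=(255*(c/255.)**.6).astype('uint8');cv2.imwrite('pics/w5b.png',cv2.resize(c,None,fx=2.8,fy=2.8,interpolation=cv2.INTER_CUBIC))"
```

```text
time: 6.22
eef_pos: [0.538, 0.0622, 0.0701]
tcp_rot: [0.998, 0.061, -0.003, -0.0]
contact_force: [-6.1, 0.4, 4.0]
opening: 0.193
t 6.22 tcp [538.   62.2  70.1] yaw y-axis -82.96 z [-0.006  0.001 -1.   ] F [-6.1  0.4  4. ] op 0.193 q6 1.38
```

View pics/w5b.png

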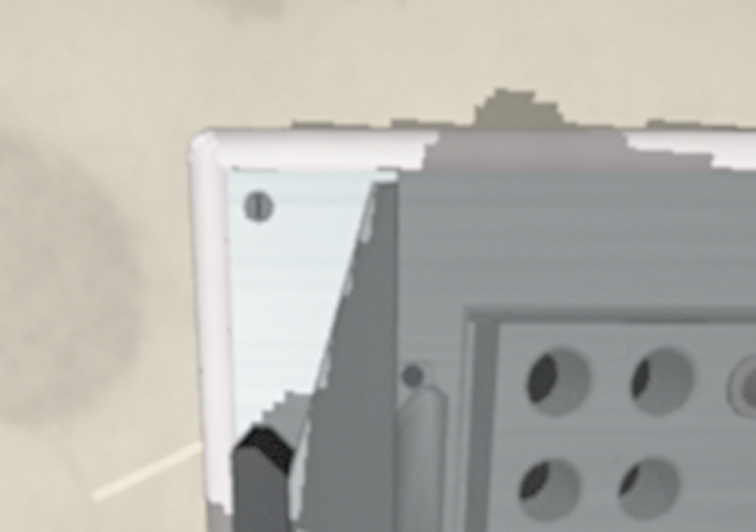

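The catch is open and the block's left end has come up. The taper's start at (298,500) is level with the rear end of the thumb piece, so I'll release and lift.

```bash
python3 -m jog '{"travel":[[0,0,0],[0,0,0],[0,0,0]],"dr":[[0,0,0],[0,0,0],[0,0,0]],"jaw":[150,150,150]}' 60
python3 -m jog '{"travel":[[0,0,10],[0,0,25],[0,0,35],[0,0,0],[0,0,0]],"dr":[[0,0,0],[0,0,0],[0,0,0],[0,0,0],[0,0,0]],"jaw":[150,150,100,0,0]}'
python3 -c "
from h import *
st()"
```

```text
time: 6.52
eef_pos: [0.5401, 0.0617, 0.0708]
tcp_rot: [0.998, 0.061, 0.001, 0.0]
contact_force: [-0.5, 0.0, 0.1]
opening: 0.411
time: 6.93
eef_pos: [0.5418, 0.0616, 0.1446]
tcp_rot: [0.998, 0.061, 0.004, 0.001]
contact_force: [0.6, 0.6, -0.3]
opening: 0.822
t 6.93 tcp [541.8  61.6 144.6] yaw y-axis -82.96 z [ 0.008 -0.001 -1.   ] F [ 0.6  0.6 -0.3] op 0.822 q6 1.37
```

```bash
python3 -m jog '{"travel":[[10,-14,0],[10,-14,0],[10,-14,0],[10,-14,0],[10,-12,0]],"dr":[[0,0,0],[0,0,0],[0,0,0],[0,0,0],[0,0,0]],"jaw":[130,130,130,130,130]}' 60
python3 -m jog '{"travel":[[0,0,-25],[0,0,-25],[0,0,-20],[0,0,0],[0,0,0]],"dr":[[0,0,0],[0,0,0],[0,0,0],[0,0,0],[0,0,0]],"jaw":[130,130,130,130,130]}'
python3 -c "
from h import *
st();i,C=shot('wrist','w6');cv2.imwrite('pics/w6b.png',cv2.resize((255*(i/255.)**.6).astype('uint8'),(640,480)))"
```

```text
time: 7.35
eef_pos: [0.5901, -0.0085, 0.1397]
tcp_rot: [0.998, 0.061, -0.001, -0.0]
contact_force: [-0.4, -0.7, -0.7]
opening: 0.488
time: 7.77
eef_pos: [0.5885, -0.007, 0.0689]
tcp_rot: [0.998, 0.061, -0.002, -0.0]
contact_force: [0.3, 0.2, -0.2]
opening: 0.492
t 7.77 tcp [588.5  -7.   68.9] yaw y-axis -83.01 z [-0.004  0.001 -1.   ] F [ 0.3  0.2 -0.2] op 0.492 q6 1.26
```

View pics/w6b.png

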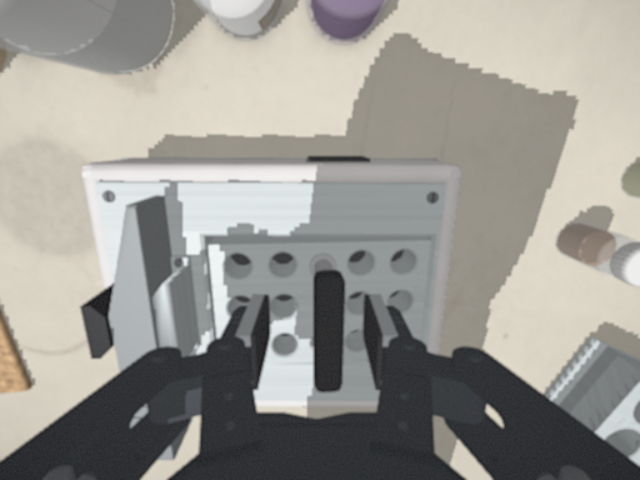

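```bash
python3 -m jog '{"travel":[[0,0,0],[0,0,0],[0,0,0],[0,0,0],[0,0,0]],"dr":[[0,0,0],[0,0,0],[0,0,0],[0,0,0],[0,0,0]],"jaw":[255,255,255,255,255]}' 60
python3 -c "
from h import *
st()"
python3 -m jog '{"travel":[[0,0,8],[0,0,8],[0,0,8],[0,0,8],[0,0,0]],"dr":[[0,0,0],[0,0,0],[0,0,0],[0,0,0],[0,0,0]],"jaw":[255,255,255,255,255]}' 60
python3 -c "
from h import *
st()"
```

```text
time: 8.23
eef_pos: [0.5904, -0.0066, 0.0719]
tcp_rot: [0.998, 0.061, 0.002, 0.001]
contact_force: [1.6, -0.7, 0.5]
opening: 0.12
t 8.23 tcp [590.4  -6.6  71.9] yaw y-axis -82.96 z [ 0.004 -0.001 -1.   ] F [ 1.6 -0.7  0.5] op 0.12 q6 1.27
time: 8.65
eef_pos: [0.5897, -0.0062, 0.1045]
tcp_rot: [0.998, 0.062, 0.001, 0.0]
contact_force: [0.6, -0.4, -3.5]
opening: 0.122
t 8.65 tcp [589.7  -6.2 104.5] yaw y-axis -82.94 z [ 0.001 -0.    -1.   ] F [ 0.6 -0.4 -3.5] op 0.122 q6 1.26
```

```bash
python3 -m jog '{"travel":[[0,0,20],[0,0,25],[0,0,25],[0,0,10],[-5,20,0]],"dr":[[0,0,0],[0,0,0],[0,0,0],[0,0,0],[0,0,0]],"jaw":[255,255,255,255,255]}' 60
python3 -m jog '{"travel":[[-9,32,0],[-9,34,0],[-9,34,0],[-9,34,0],[-9,34,0]],"dr":[[0,0,0],[0,0,0],[0,0,0],[0,0,0],[0,0,0]],"jaw":[255,255,255,255,255]}' 60
python3 -m jog '{"travel":[[-9,34,0],[-9,34,0],[-4,10,0],[0,0,0],[0,0,0]],"dr":[[0,0,0],[0,0,0],[0,0,0],[0,0,0],[0,0,0]],"jaw":[255,255,255,255,255]}' 60
python3 -c "
from h import *
st();i,C=shot('wrist','w7');cv2.imwrite('pics/w7b.png',i)
h=cv2.cvtColor(i,cv2.COLOR_BGR2HSV);m=cv2.inRange(h,(8,110,70),(20,255,255));print(m.sum()/255)
for v,f in zip(*[[*'ab']]*2): pass
C2=cam('top');t=read_camera('top')[...,::-1].copy();cv2.imwrite('pics/t2.png',t)
t0=cv2.imread('pics/top0.png');h=cv2.cvtColor(t0,cv2.COLOR_BGR2HSV);m=cv2.inRange(h,(5,90,70),(22,255,255));m[:,:130]=0;m[:,200:]=0;m[:180]=0;m[240:]=0
c=max(cv2.findContours(m,0,2)[0],key=cv2.contourArea);r=cv2.minAreaRect(c);print(r,cast(C2,r[0],.006)*1000)
"
```

```text
time: 9.07
eef_pos: [0.5867, 0.0111, 0.1866]
tcp_rot: [0.998, 0.06, 0.003, 0.002]
contact_force: [1.4, 1.1, -3.6]
opening: 0.125
time: 9.48
eef_pos: [0.5375, 0.1831, 0.1815]
tcp_rot: [0.998, 0.061, -0.001, 0.0]
contact_force: [1.4, -0.2, -4.2]
opening: 0.123
time: 9.9
eef_pos: [0.5163, 0.2598, 0.1816]
tcp_rot: [0.998, 0.062, -0.001, 0.001]
contact_force: [0.7, -0.3, -4.8]
opening: 0.123
t 9.9 tcp [516.3 259.8 181.6] yaw y-axis -82.84 z [-0.002 -0.001 -1.   ] F [ 0.7 -0.3 -4.8] op 0.123 q6 1.74
8800.0
((162.61537170410156, 209.57691955566406), (35.88924789428711, 35.889251708984375), 78.69007110595703) [517.74974449 262.64310287   6.        ]
```

```bash
python3 -m jog '{"travel":[[1,2,-25],[0,0,-30],[0,0,-30],[0,0,-20],[0,0,-8]],"dr":[[0,0,0],[0,0,0],[0,0,0],[0,0,0],[0,0,0]],"jaw":[255,255,255,255,255]}' 60
python3 -m jog '{"travel":[[0,0,-3],[0,0,0],[0,0,0]],"dr":[[0,0,0],[0,0,0],[0,0,0]],"jaw":[255,255,255]}' 60
python3 -m jog '{"travel":[[0,0,-3],[0,0,0]],"dr":[[0,0,0],[0,0,0]],"jaw":[255,255]}' 60
python3 -m jog '{"travel":[[0,0,-2],[0,0,0]],"dr":[[0,0,0],[0,0,0]],"jaw":[255,255]}' 60
```

```text
time: 10.42
eef_pos: [0.516, 0.2593, 0.0653]
tcp_rot: [0.998, 0.06, -0.004, 0.001]
contact_force: [-1.1, -0.5, -4.8]
opening: 0.131
time: 10.67
eef_pos: [0.5198, 0.2617, 0.0684]
tcp_rot: [0.998, 0.061, 0.002, -0.0]
contact_force: [-0.2, 0.4, -3.9]
opening: 0.119
time: 10.83
eef_pos: [0.5192, 0.262, 0.065]
tcp_rot: [0.998, 0.061, 0.001, -0.0]
contact_force: [-0.3, 0.1, -3.6]
opening: 0.124
time: 11.0
eef_pos: [0.5183, 0.2619, 0.0619]
tcp_rot: [0.998, 0.061, 0.0, -0.0]
contact_force: [-0.2, -0.5, -3.9]
opening: 0.126
```

```bash
for k in 1 2 3; do python3 -m jog '{"travel":[[0,0,-2],[0,0,0]],"dr":[[0,0,0],[0,0,0]],"jaw":[255,255]}' 60 | grep -E "eef|force"; done
```

```text
eef_pos: [0.5186, 0.2626, 0.0611]
contact_force: [-2.3, 2.0, 3.6]
eef_pos: [0.5188, 0.2628, 0.061]
contact_force: [-6.7, 1.0, 13.5]
eef_pos: [0.5191, 0.2628, 0.0611]
contact_force: [-10.7, -1.2, 22.4]
```

```bash
python3 -m jog '{"travel":[[0,0,4],[0,0,0],[0,0,0],[0,0,0],[0,0,0]],"dr":[[0,0,0],[0,0,0],[0,0,0],[0,0,0],[0,0,0]],"jaw":[255,255,180,120,120]}' 60
python3 -m jog '{"travel":[[0,0,5],[0,0,20],[0,0,35],[0,0,35],[0,0,10]],"dr":[[0,0,0],[0,0,0],[0,0,0],[0,0,0],[0,0,0]],"jaw":[120,120,120,120,120]}'
python3 -m jog '{"travel":[[4,-20,0],[4,-40,0],[4,-40,0],[4,-40,0],[4,-40,0]],"dr":[[0,0,0],[0,0,0],[0,0,0],[0,0,0],[0,0,0]],"jaw":[120,120,120,120,120]}'
python3 -m jog '{"travel":[[1,-20,0],[0,0,0],[0,0,0]],"dr":[[0,0,0],[0,0,0],[0,0,0]],"jaw":[120,120,120]}'
python3 -c "
from h import *
st();i,C=shot('wrist','w8');print([proj(C,(x,y,.06)).round() for x,y in [(556,-45),(550,40),(622,48),(628,-50)]])
i=(255*(i/255.)**.6).astype('uint8');cv2.imwrite('pics/w8b.png',cv2.resize(i,(800,600),interpolation=cv2.INTER_CUBIC))"
```

```text
time: 11.92
eef_pos: [0.5183, 0.2615, 0.0592]
tcp_rot: [0.998, 0.061, -0.0, 0.0]
contact_force: [-0.2, 0.4, 1.0]
opening: 0.521
time: 12.33
eef_pos: [0.5214, 0.2626, 0.1711]
tcp_rot: [0.998, 0.061, 0.005, -0.001]
contact_force: [1.1, -0.0, 0.6]
opening: 0.533
time: 12.75
eef_pos: [0.538, 0.0801, 0.1645]
tcp_rot: [0.998, 0.062, 0.0, 0.0]
contact_force: [0.5, 0.6, -0.3]
opening: 0.527
time: 13.0
eef_pos: [0.5392, 0.0608, 0.1644]
tcp_rot: [0.998, 0.06, -0.0, -0.0]
contact_force: [-0.2, 0.3, -0.6]
opening: 0.527
t 13.0 tcp [539.2  60.8 164.4] yaw y-axis -83.12 z [-0.  0. -1.] F [-0.2  0.3 -0.6] op 0.527 q6 1.38
[array([  56., 1119.]), array([ 207., 1120.]), array([ 211., 1119.]), array([  57., 1119.])]
```

View pics/w8b.png

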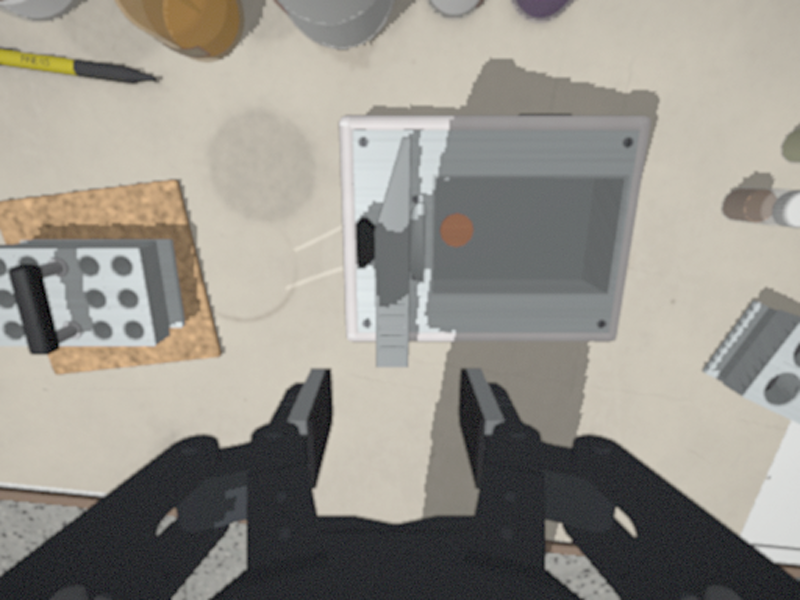

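The narrow block stands on the mat. The empty well's corners are near (432,178), (628,178), (608,293) and (430,293), and the wedge tail is at (391,365). I'll measure the well numerically.

```bash
python3 -c "
from h import *
i,C=load('w8');g=cv2.cvtColor(i,cv2.COLOR_BGR2GRAY)
k=.64
def edge(p,q,z,n=15,w=5,sgn=0):
  p,q=np.array(p)*k,np.array(q)*k;d=(q-p)/np.linalg.norm(q-p);nn=np.array([-d[1],d[0]]);out=[]
  for t in np.linspace(.12,.88,n):
    c=p+t*(q-p);s=np.arange(-w,w+.01,.25);pts=(c+s[:,None]*nn).astype(np.float32)
    v=cv2.remap(g,pts[:,0].reshape(-1,1),pts[:,1].reshape(-1,1),1).ravel().astype(float);v=cv2.GaussianBlur(v.reshape(-1,1),(1,5),1).ravel();gr=np.diff(v);j=np.argmax(abs(gr));out.append(cast(C,c+(s[j]+.125)*nn,z)[:2]*1000)
  f=cv2.fitLine(np.float32(out),cv2.DIST_HUBER,0,.01,.01).ravel();return f,np.array(out)
E={}
for nm,p,q in [('back',(445,178),(620,178)),('right',(627,180),(609,290)),('front',(435,293),(605,293))]:
  f,o=edge(p,q,.06);E[nm]=f;r=(o-f[2:])@np.array([-f[1],f[0]]);print(nm,np.degrees(np.arctan2(f[1],f[0])).round(2),f[2:].round(1),'spread',np.median(abs(r)).round(2))
hx=np.array([np.cos(np.radians(7)),np.sin(np.radians(7))]);hy=np.array([-hx[1],hx[0]])
b,fr,r=[E[n][2:] for n in ('back','front','right')]
print('width x',(b-fr)@hx); cx=((b+fr)/2)@hx; cy=r@hy+52; print('centre',cx*hx+cy*hy)
for nm,p,q in [('caseback',(350,118),(640,118)),('caseright',(650,125),(615,330)),('casefront',(450,337),(610,337))]:
  f,o=edge(p,q,.058);print(nm,np.degrees(np.arctan2(f[1],f[0])).round(2),f[2:].round(1),f[2:]@hx,f[2:]@hy)
print('left pts',[(cast(C,np.array(p)*k,.06)[:2]*1000).round(1).tolist() for p in [(432,178),(430,293)]])
t=[cast(C,np.array(p)*k,.086)*1000 for p in [(376,365),(407,365),(410,131)]];print('wedge tail/nose',np.round(t,1).tolist())
print('bar seen', )
"

```

```text
back -83.04 [6.218e+02 2.000e-01] spread 0.24
right 6.86 [599.9 -57.9] spread 0.12
front -83.08 [556.7 -13.2] spread 0.0
width x 66.26347315530583
centre [589.27509492  -6.82532311]
caseback -83.14 [649.   29.7] 647.7816622650261 -49.57703909541715
caseright 6.17 [606.7 -68. ] 593.8701522475175 -141.42239711566347
casefront -83.12 [531.4 -15.5] 525.5534651281353 -80.1082055869414
left pts [[614.5, 49.3], [550.0, 41.1]]
wedge tail/nose [[512.0, 67.9, 86.0], [514.1, 50.8, 86.0], [634.2, 64.9, 86.0]]
bar seen
```

```bash
python3 -m jog '{"travel":[[0,1,-30],[0,0,-35],[0,0,-28],[0,0,0],[0,0,0]],"dr":[[0,0,0],[0,0,0],[0,0,0],[0,0,0],[0,0,0]],"jaw":[150,150,150,200,255]}' 60
python3 -m jog '{"travel":[[0,0,0],[0,0,0],[0,0,0],[-5,-0.6,1],[-9.9,-1.2,0]],"dr":[[0,0,0],[0,0,0],[0,0,0],[0,0,0],[0,0,0]],"jaw":[255,255,255,255,255]}' 60
python3 -c "
from h import *
st()"
python3 -m jog '{"travel":[[-14,-1.7,0],[-14,-1.7,0],[-14,-1.7,0],[-14,-1.7,0],[-14,-1.7,0]],"dr":[[0,0,0],[0,0,0],[0,0,0],[0,0,0],[0,0,0]],"jaw":[255,255,255,255,255]}' 60
python3 -m jog '{"travel":[[-12,-1.5,5],[0,0,20],[0,0,10],[0,0,0]],"dr":[[0,0,0],[0,0,0],[0,0,0],[0,0,0]],"jaw":[255,255,255,255]}' 60
python3 -c "
from h import *
st()"
```

```text
time: 13.47
eef_pos: [0.537, 0.0634, 0.0696]
tcp_rot: [0.998, 0.063, -0.003, 0.001]
contact_force: [-0.4, -4.8, -2.7]
opening: 0.191
time: 13.88
eef_pos: [0.5299, 0.0621, 0.076]
tcp_rot: [0.998, 0.061, 0.008, -0.001]
contact_force: [8.4, 5.1, -0.9]
opening: 0.197
t 13.88 tcp [529.9  62.1  76. ] yaw y-axis -82.97 z [ 0.016  0.003 -1.   ] F [ 8.4  5.1 -0.9] op 0.197 q6 1.37
time: 14.3
eef_pos: [0.4565, 0.0525, 0.0754]
tcp_rot: [0.998, 0.061, 0.004, 0.0]
contact_force: [-0.2, 0.5, 0.5]
opening: 0.194
time: 14.63
eef_pos: [0.4464, 0.0506, 0.1125]
tcp_rot: [0.998, 0.061, 0.006, 0.001]
contact_force: [1.5, -0.6, 0.1]
opening: 0.194
t 14.63 tcp [446.4  50.6 112.5] yaw y-axis -82.97 z [ 0.012 -0.001 -1.   ] F [ 1.5 -0.6  0.1] op 0.194 q6 1.33
```

```bash
python3 -m jog '{"travel":[[-1,-9,0],[-1,-9,0],[-1,-9,0],[-1,-9,0],[-1,-9,0]],"dr":[[0,0,6.7],[0,0,6.7],[0,0,6.7],[0,0,6.7],[0,0,6.7]],"jaw":[255,255,255,255,255]}' 60
python3 -m jog '{"travel":[[-1,-9,0],[0,-9,0],[0,-9,0],[0,-9,0],[0,-9,0]],"dr":[[0,0,6.7],[0,0,6.7],[0,0,6.7],[0,0,6.7],[0,0,6.7]],"jaw":[255,255,255,255,255]}' 60
python3 -m jog '{"travel":[[0,0,-30],[0,0,-30],[0,0,-25],[0,0,0],[0,0,0]],"dr":[[0,0,0],[0,0,0],[0,0,0],[0,0,0],[0,0,0]],"jaw":[255,255,255,255,255]}' 60
python3 -c "
from h import *
st()"
```

```text
time: 15.05
eef_pos: [0.4385, 0.0054, 0.1083]
tcp_rot: [0.937, 0.349, 0.001, 0.001]
contact_force: [0.5, -0.1, -1.1]
opening: 0.199
time: 15.47
eef_pos: [0.4376, -0.0398, 0.1083]
tcp_rot: [0.797, 0.604, 0.001, 0.001]
contact_force: [0.3, 0.1, -0.7]
opening: 0.194
time: 15.88
eef_pos: [0.436, -0.0389, 0.022]
tcp_rot: [0.798, 0.602, -0.001, -0.001]
contact_force: [0.7, 0.2, -0.6]
opening: 0.198
t 15.88 tcp [436.  -38.9  22. ] yaw y-axis -15.97 z [-0.002  0.001 -1.   ] F [ 0.7  0.2 -0.6] op 0.198 q6 -0.04
```

```bash
python3 -m jog '{"travel":[[0,0,-8],[0,0,-3],[0,0,0]],"dr":[[0,0,0],[0,0,0],[0,0,0]],"jaw":[255,255,255]}' 60
python3 -c "
from h import *
st()"
python3 -m jog '{"travel":[[0,0,0],[0,0,0],[0,0,0],[0,0,10],[0,0,25]],"dr":[[0,0,0],[0,0,0],[0,0,0],[0,0,0],[0,0,0]],"jaw":[150,120,100,100,100]}' 60
python3 -m jog '{"travel":[[0,0,40],[0,-10,40],[3,-15,40],[3,-15,40],[3,-15,40]],"dr":[[0,0,0],[0,0,6.8],[0,0,6.8],[0,0,6.8],[0,0,6.8]],"jaw":[100,100,100,100,100]}' 60
python3 -m jog '{"travel":[[4,-20,5],[4,-20,5],[4,-20,5],[4,-20,0],[4,-20,0]],"dr":[[0,0,6.8],[0,0,6.8],[0,0,6.8],[0,0,6.8],[0,0,6.8]],"jaw":[100,100,100,100,100]}' 60
python3 -m jog '{"travel":[[3,-20,0],[3,0,0],[3,0,0],[0,0,0],[0,0,0]],"dr":[[0,0,6.8],[0,0,6.8],[0,0,6],[0,0,0],[0,0,0]],"jaw":[100,100,100,100,100]}' 60
python3 -c "
from h import *
st();i,C=shot('wrist','w9');i=(255*(i/255.)**.7).astype('uint8');cv2.imwrite('pics/w9b.png',cv2.resize(i,(800,600),interpolation=cv2.INTER_CUBIC))
print(proj(C,(.517,-.24,.044)))"
```

```text
time: 16.13
eef_pos: [0.4371, -0.0393, 0.0123]
tcp_rot: [0.798, 0.602, 0.001, 0.001]
contact_force: [-0.2, -0.2, -1.1]
opening: 0.194
t 16.13 tcp [437.1 -39.3  12.3] yaw y-axis -15.95 z [ 0.002 -0.001 -1.   ] F [-0.2 -0.2 -1.1] op 0.194 q6 -0.04
time: 16.55
eef_pos: [0.4336, -0.0382, 0.0448]
tcp_rot: [0.798, 0.602, -0.002, -0.003]
contact_force: [0.0, -0.7, 0.2]
opening: 0.611
time: 16.97
eef_pos: [0.4446, -0.093, 0.2465]
tcp_rot: [0.632, 0.775, 0.0, 0.001]
contact_force: [1.0, -0.5, -0.3]
opening: 0.603
time: 17.38
eef_pos: [0.4652, -0.1938, 0.2601]
tcp_rot: [0.378, 0.926, -0.0, 0.001]
contact_force: [0.2, 0.2, 0.8]
opening: 0.611
time: 17.8
eef_pos: [0.4739, -0.2127, 0.259]
tcp_rot: [0.219, 0.976, -0.0, 0.0]
contact_force: [-0.5, 0.2, -0.3]
opening: 0.609
t 17.8 tcp [ 473.9 -212.7  259. ] yaw y-axis 64.69 z [ 0. -0. -1.] F [-0.5  0.2 -0.3] op 0.609 q6 -1.75
[248.32418974 207.59563921]
```

View pics/w9b.png

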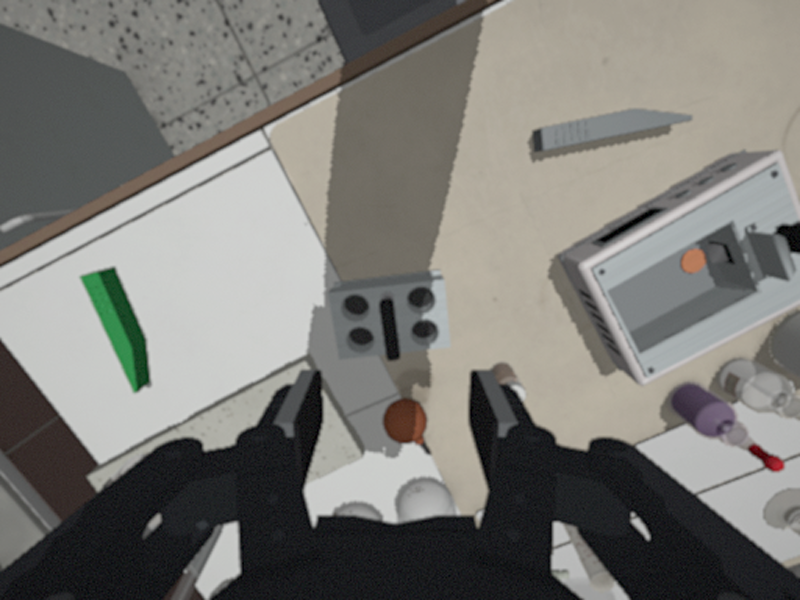

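The wedge lies on the bench and the catch has closed again. The wide block's top face spans about (330,283)–(449,350), with its bar from (386,298) to (393,358). I'll work out its pose numerically.

```bash
python3 -c "
from h import *
i,C=load('w9');g=i.max(2);k=.64
m=(g<38).astype('uint8')*255; R=np.zeros_like(m);R[int(290*k):int(368*k),int(372*k):int(405*k)]=255;m&=R
c=max(cv2.findContours(m,0,1)[0],key=cv2.contourArea);r=cv2.minAreaRect(c);print(r)
b=cv2.boxPoints(r);w=np.array([cast(C,p,.074)[:2]*1000 for p in b]);print(w.round(1),'centre',w.mean(0).round(1));
for a,bb in [(0,1),(1,2)]: d=w[bb]-w[a];print(np.hypot(*d).round(1),np.degrees(np.arctan2(d[1],d[0])).round(1))
q=[cast(C,np.array(p)*k,.044)[:2]*1000 for p in [(330,283),(442,277),(449,347),(340,358)]];q=np.array(q);print(q.round(1),q.mean(0).round(1))
for a,bb in [(0,1),(3,2),(1,2),(0,3)]: d=q[bb]-q[a];print(np.hypot(*d).round(1),np.degrees(np.arctan2(d[1],d[0])).round(1))
"

```

```text
((248.92578125, 210.4432373046875), (39.318702697753906, 8.72280502319336), 82.40535736083984)
[[ 485.7 -233.1]
 [ 488.9 -222.9]
 [ 538.5 -239.1]
 [ 535.2 -249.8]] centre [ 512.1 -236.2]
10.7 72.6
52.2 -18.1
[[ 462.5 -268.5]
 [ 498.3 -180.5]
 [ 559.3 -200.2]
 [ 527.4 -292.6]] [ 511.9 -235.4]
95.0 67.9
97.7 70.9
64.1 -17.9
69.2 -20.4
```

```bash
python3 -m jog '{"travel":[[10,-6,-35],[10,-6,-35],[10,-6,-35],[8,-5,-35],[0,0,-35]],"dr":[[0,0,7],[0,0,0],[0,0,0],[0,0,0],[0,0,0]],"jaw":[120,120,120,120,120]}' 80
python3 -m jog '{"travel":[[0,0,-20],[0,0,-10],[0,0,0],[0,0,0]],"dr":[[0,0,0],[0,0,0],[0,0,0],[0,0,0]],"jaw":[120,120,120,120]}' 80
python3 -c "
from h import *
st();i,C=shot('wrist','w10')
pr=[proj(C,(x/1000,y/1000,.074)) for x,y in [(487.3,-228),(536.8,-244.5),(512.1,-236.2)]];print(np.round(pr,1))
g=i.max(2)
for p in pr[:1]+pr[2:]:
  x=int(round(p[0]));print('col',x,g[max(0,int(pr[0][1])-25):int(pr[1][1])+25:2,x].tolist())
y=int(pr[0][1]+6);print('row',y,int(pr[0][0])-30,g[y,int(pr[0][0])-30:int(pr[0][0])+30:2].tolist())
"
```

```text
time: 18.27
eef_pos: [0.5134, -0.2365, 0.0828]
tcp_rot: [0.159, 0.987, -0.001, 0.001]
contact_force: [0.1, 0.7, -0.6]
opening: 0.526
time: 18.6
eef_pos: [0.5125, -0.2359, 0.0542]
tcp_rot: [0.158, 0.987, -0.0, 0.0]
contact_force: [0.1, 0.1, 0.8]
opening: 0.528
t 18.6 tcp [ 512.5 -235.9   54.2] yaw y-axis 71.81 z [ 0.001 -0.    -1.   ] F [0.1 0.1 0.8] op 0.528 q6 -1.86
[[252.6 216.6]
 [252.1 308.9]
 [252.4 265.4]]
col 253 [70, 88, 95, 94, 92, 83, 80, 75, 59, 58, 60, 49, 13, 13, 7, 10, 10, 14, 15, 13, 11, 14, 11, 10, 13, 9, 13, 13, 12, 13, 15, 11, 13, 12, 13, 13, 14, 12, 12, 10, 9, 10, 12, 14, 15, 15, 11, 15, 10, 12, 13, 14, 16, 15, 12, 11, 9, 14, 10, 38, 72, 69, 66, 65, 64, 64, 64, 62, 62, 41, 38]
col 252 [70, 88, 95, 94, 93, 82, 80, 74, 58, 59, 59, 50, 13, 7, 5, 14, 14, 11, 13, 12, 12, 11, 18, 12, 11, 13, 12, 11, 12, 12, 15, 9, 16, 12, 13, 13, 10, 13, 11, 14, 14, 13, 14, 13, 12, 13, 12, 12, 12, 13, 12, 13, 14, 13, 13, 13, 14, 12, 9, 37, 71, 69, 66, 67, 64, 66, 63, 66, 70, 42, 39]
row 222 222 [62, 74, 90, 95, 93, 93, 93, 93, 95, 60, 4, 12, 10, 12, 9, 13, 13, 11, 12, 12, 10, 65, 94, 94, 93, 93, 94, 94, 92, 76]
```

```bash
python3 -m jog '{"travel":[[0,0,0],[0,0,0],[0,0,0],[0,0,0],[0,0,0]],"dr":[[0,0,0],[0,0,0],[0,0,0],[0,0,0],[0,0,0]],"jaw":[255,255,255,255,255]}' 80
python3 -c "
from h import *
st()"
python3 -m jog '{"travel":[[0,0,10],[0,0,30],[0,0,35],[0,0,35],[0,0,10]],"dr":[[0,0,0],[0,0,0],[0,0,0],[0,0,0],[0,0,0]],"jaw":[255,255,255,255,255]}' 80
python3 -m jog '{"travel":[[10,30,0],[10,30,0],[10,30,0],[10,30,0],[10,30,0]],"dr":[[0,0,5],[0,0,5],[0,0,5],[0,0,5],[0,0,5]],"jaw":[255,255,255,255,255]}' 80
python3 -m jog '{"travel":[[10,30,0],[10,30,0],[7,19,0],[0,0,0],[0,0,0]],"dr":[[0,0,0.3],[0,0,0],[0,0,0],[0,0,0],[0,0,0]],"jaw":[255,255,255,255,255]}' 80
python3 -c "
from h import *
st();i,C=shot('wrist','w11')"
```

```text
time: 19.07
eef_pos: [0.5131, -0.2368, 0.0554]
tcp_rot: [0.158, 0.987, -0.001, 0.001]
contact_force: [-1.7, 0.5, 5.6]
opening: 0.12
t 19.07 tcp [ 513.1 -236.8   55.4] yaw y-axis 71.85 z [ 0.002 -0.002 -1.   ] F [-1.7  0.5  5.6] op 0.12 q6 -1.87
time: 19.48
eef_pos: [0.5143, -0.2371, 0.1792]
tcp_rot: [0.158, 0.987, -0.002, 0.004]
contact_force: [1.2, -1.2, -1.6]
opening: 0.115
time: 19.9
eef_pos: [0.561, -0.084, 0.1712]
tcp_rot: [-0.062, 0.998, 0.001, -0.002]
contact_force: [0.5, -0.7, -3.5]
opening: 0.115
time: 20.32
eef_pos: [0.588, -0.0056, 0.1713]
tcp_rot: [-0.064, 0.998, 0.0, -0.002]
contact_force: [-0.1, -0.2, -3.6]
opening: 0.12
t 20.32 tcp [588.   -5.6 171.3] yaw y-axis 97.28 z [-0.004  0.    -1.   ] F [-0.1 -0.2 -3.6] op 0.12 q6 -1.88
```

```bash
python3 -m jog '{"travel":[[2,-1,-20],[0,0,-20],[0,0,-13],[0,0,0],[0,0,0]],"dr":[[0,0,-0.3],[0,0,0],[0,0,0],[0,0,0],[0,0,0]],"jaw":[255,255,255,255,255]}' 80
python3 -c "
from h import *
st()"
for k in 1 2 3; do python3 -m jog '{"travel":[[0,0,-3],[0,0,-3],[0,0,0]],"dr":[[0,0,0],[0,0,0],[0,0,0]],"jaw":[255,255,255]}' 80 | grep -E "eef|force"; done
```

```text
time: 20.78
eef_pos: [0.5899, -0.0085, 0.119]
tcp_rot: [-0.059, 0.998, 0.0, -0.002]
contact_force: [0.0, 0.2, -4.1]
opening: 0.122
t 20.78 tcp [589.9  -8.5 119. ] yaw y-axis 96.77 z [-0.003  0.    -1.   ] F [ 0.   0.2 -4.1] op 0.122 q6 -1.88
eef_pos: [0.5914, -0.008, 0.1149]
contact_force: [0.3, -0.1, -3.4]
eef_pos: [0.5923, -0.0081, 0.1137]
contact_force: [-8.9, -0.0, 15.4]
eef_pos: [0.5928, -0.0081, 0.1137]
contact_force: [-20.5, 2.5, 39.2]
```

```bash
python3 -c "
from h import *
s=get_state();print(s['wrist_torque'],s['contact_force'])"
python3 -m jog '{"travel":[[0,0,10],[0,0,3],[0,0,0],[0,0,0]],"dr":[[0,0,0],[0,0,0],[0,0,0],[0,0,0]],"jaw":[255,255,255,255]}' 80
python3 -c "
from h import *
st();s=get_state();print(s['wrist_torque'])
i,C=shot('wrist','w12');g=cv2.cvtColor(i,cv2.COLOR_BGR2GRAY)
# predicted image lines for well & block top edges
hx=np.array([np.cos(np.radians(7)),np.sin(np.radians(7)),0]);hy=np.array([-hx[1],hx[0],0])
w=np.array([.5893,-.0068,.06])
for nm,a in [('well front',-33),('well mid',0),('well back',33)]:
  print(nm,[proj(C,w+hx*a/1e3+hy*b/1e3).round(1).tolist() for b in (-52,0,52)])
T=np.array(s['eef_pos']);
zb=T[2]-.0554+.044
for a in (-31,31): print('block top',a,[proj(C,np.append(T[:2],zb)+hx*a/1e3+hy*b/1e3).round(1).tolist() for b in (-50,0,50)])
cv2.imwrite('pics/w12g.png',g)
for col in (150,200,230,300,330): print(col,g[60:330:3,col].tolist())
"
```

```text
[ 0.30828389  3.48217473 -0.01772935] [-20.53867187   2.52829502  39.15061698]
time: 21.87
eef_pos: [0.5907, -0.0077, 0.1145]
tcp_rot: [-0.06, 0.998, 0.0, -0.0]
contact_force: [-0.2, 0.3, -4.0]
opening: 0.114
t 21.87 tcp [590.7  -7.7 114.5] yaw y-axis 96.84 z [-0.001  0.    -1.   ] F [-0.2  0.3 -4. ] op 0.114 q6 -1.88
[-0.07588234  0.01245994 -0.04534008]
well front [[182.7, 169.9], [254.7, 169.7], [326.7, 169.6]]
well mid [[186.0, 212.8], [254.7, 212.7], [323.4, 212.6]]
well back [[189.0, 252.0], [254.7, 251.9], [320.4, 251.8]]
block top -31 [[166.6, 190.1], [253.2, 189.9], [339.9, 189.7]]
block top 31 [[175.6, 283.2], [253.4, 283.0], [331.3, 282.9]]
150 [89, 87, 89, 91, 90, 92, 89, 89, 90, 92, 91, 90, 90, 93, 90, 91, 91, 92, 93, 93, 93, 92, 93, 93, 94, 91, 91, 93, 93, 92, 92, 92, 93, 88, 91, 91, 92, 91, 94, 91, 92, 94, 92, 93, 93, 93, 93, 93, 91, 91, 93, 94, 94, 95, 94, 94, 96, 93, 93, 93, 94, 93, 92, 92, 93, 93, 92, 92, 94, 94, 95, 93, 94, 96, 95, 25, 15, 16, 16, 13, 15, 16, 16, 17, 18, 17, 15, 120, 170, 167]
200 [90, 90, 91, 91, 91, 91, 91, 93, 93, 93, 92, 92, 93, 92, 92, 93, 92,
[... 823 characters left out ...]
97, 198, 197, 193, 189, 192, 192, 193, 198, 119, 131, 127, 123, 92, 87, 94, 92, 195, 197, 67, 44, 43, 44, 44, 41, 41, 42, 44, 93, 91, 87, 94, 189, 195, 142, 35, 23, 33, 33, 30, 24, 71, 72, 72, 53, 30, 16, 17, 16, 14, 15, 16, 10, 13, 15, 15, 14, 14, 20, 17, 15, 15, 16]
330 [77, 91, 92, 122, 153, 180, 176, 179, 181, 182, 183, 185, 182, 185, 181, 182, 183, 183, 183, 185, 124, 136, 212, 223, 199, 181, 196, 196, 200, 199, 195, 190, 195, 192, 194, 198, 203, 203, 198, 200, 202, 151, 92, 89, 195, 198, 196, 199, 194, 197, 198, 199, 201, 194, 192, 197, 196, 192, 192, 198, 195, 196, 193, 192, 192, 194, 193, 190, 188, 190, 189, 140, 16, 21, 25, 21, 17, 22, 25, 26, 23, 30, 38, 38, 38, 40, 37, 39, 39, 23]
```

```bash
python3 -c "
from h import *
g=cv2.imread('pics/w12g.png',0).astype(int)
for r in (172,178,184): print(r,'L',g[r,160:200].tolist(),'R',g[r,312:350].tolist())
for r in (200,215,225): print(r,'L',g[r,155:185].tolist(),'R',g[r,322:352].tolist())
for c in (200,215,230,280,300): print(c,g[160:200,c].tolist())
"
```

```text
172 L [92, 93, 94, 94, 93, 93, 93, 90, 87, 93, 102, 106, 108, 109, 111, 111, 109, 103, 99, 97, 91, 84, 75, 66, 62, 60, 59, 59, 61, 58, 58, 59, 59, 61, 63, 65, 64, 64, 65, 65] R [64, 63, 61, 61, 58, 59, 59, 59, 60, 59, 60, 58, 70, 96, 102, 125, 175, 198, 199, 198, 197, 197, 198, 198, 197, 197, 197, 198, 197, 198, 197, 197, 197, 196, 196, 196, 195, 196]
178 L [94, 91, 93, 92, 93, 93, 93, 92, 94, 95, 100, 103, 107, 108, 110, 110, 111, 105, 102, 98, 97, 94, 95, 97, 99, 98, 98, 99, 99, 99, 99, 91, 83, 76, 75, 75, 74, 76, 75, 76] R [122, 134, 161, 188, 202, 204, 204, 203, 204, 203, 205, 202, 182, 155, 142, 158, 186, 198, 200, 199, 200, 199, 200, 199, 199, 200, 200, 199, 199, 200, 200, 199, 199, 199, 198, 199, 198, 198]
184 L [93, 93, 91, 92, 92, 93, 93, 92, 91, 88, 94, 103, 104, 100, 90, 80, 74, 75, 74, 74, 75, 73, 74, 74, 74, 74, 74, 73, 72, 71, 73, 73, 73, 72, 72, 72, 73, 73, 73, 71] R [94, 94, 94, 94, 93, 94, 97, 103, 104, 104, 105, 104, 102, 98, 95, 98, 101, 100, 103, 120, 141, 123, 86, 117, 171, 182, 138, 83, 76, 82, 83, 108, 164, 190, 190, 190, 192, 193]
200 L [94, 95, 95, 95, 95, 94
[... 1009 characters left out ...]
01, 96, 88, 77, 70, 64, 64, 65, 65, 64, 64, 75, 79, 76, 71, 71, 72, 72, 72, 73, 72, 74, 72, 75, 73, 77, 90, 100, 102, 100, 99, 96, 97, 98, 86]
230 [99, 100, 99, 99, 100, 100, 97, 86, 76, 70, 64, 64, 69, 74, 72, 72, 74, 79, 75, 73, 70, 72, 71, 72, 71, 72, 72, 74, 75, 73, 76, 90, 100, 101, 101, 100, 97, 97, 100, 100]
280 [195, 194, 194, 196, 199, 198, 187, 156, 114, 89, 109, 128, 132, 131, 126, 114, 125, 139, 122, 98, 91, 93, 94, 95, 95, 94, 95, 96, 96, 91, 103, 163, 195, 198, 197, 196, 192, 191, 194, 197]
300 [194, 194, 193, 196, 199, 198, 186, 154, 119, 118, 130, 131, 131, 132, 127, 108, 98, 123, 119, 97, 92, 91, 83, 87, 93, 94, 94, 94, 96, 92, 110, 166, 195, 198, 199, 197, 180, 128, 67, 41]
```

```bash
python3 -m jog '{"travel":[[-1.2,0.5,1],[0,0,0],[0,0,0],[0,0,0]],"dr":[[0,0,0.1],[0,0,0],[0,0,0],[0,0,0]],"jaw":[255,255,255,255]}' 80| grep -E "eef|force"
for k in 1 2 3 4; do python3 -m jog '{"travel":[[0,0,-1.5],[0,0,-1.5],[0,0,0],[0,0,0]],"dr":[[0,0,0],[0,0,0],[0,0,0],[0,0,0]],"jaw":[255,255,255,255]}' 80 | grep -E "eef|force"; done
```

```text
eef_pos: [0.5896, -0.0073, 0.1158]
contact_force: [0.9, 0.5, -3.4]
eef_pos: [0.5897, -0.0073, 0.1131]
contact_force: [0.9, 0.6, -2.6]
eef_pos: [0.5897, -0.0073, 0.1102]
contact_force: [0.6, -0.3, -4.5]
eef_pos: [0.5897, -0.0073, 0.1071]
contact_force: [-0.4, -0.3, -3.1]
eef_pos: [0.5897, -0.0073, 0.1041]
contact_force: [0.1, 0.7, -3.0]
```

```bash
for k in 1 2 3 4; do python3 -m jog '{"travel":[[0,0,-2],[0,0,-2],[0,0,0]],"dr":[[0,0,0],[0,0,0],[0,0,0]],"jaw":[255,255,255]}' 80 | grep -E "eef|force"; done
```

```text
eef_pos: [0.5895, -0.0073, 0.0998]
contact_force: [-0.0, 1.0, -4.3]
eef_pos: [0.5895, -0.0073, 0.0957]
contact_force: [0.9, 0.7, -3.7]
eef_pos: [0.5896, -0.0073, 0.0918]
contact_force: [0.1, 0.2, -4.1]
eef_pos: [0.5895, -0.0073, 0.0878]
contact_force: [-0.8, -0.5, -3.8]
```

```bash
for k in 1 2 3 4 5; do python3 -m jog '{"travel":[[0,0,-2],[0,0,-2],[0,0,0]],"dr":[[0,0,0],[0,0,0],[0,0,0]],"jaw":[255,255,255]}' 110 | grep -E "eef|force"; done
```

```text
eef_pos: [0.5902, -0.0081, 0.0847]
contact_force: [-0.7, -2.5, -1.8]
eef_pos: [0.5903, -0.0083, 0.081]
contact_force: [-1.8, -4.1, 1.8]
eef_pos: [0.5903, -0.0081, 0.0768]
contact_force: [-2.4, -4.4, 1.8]
eef_pos: [0.5902, -0.0082, 0.0731]
contact_force: [-2.9, -5.7, 3.6]
eef_pos: [0.5902, -0.0081, 0.07]
contact_force: [-4.6, -5.5, 8.1]
```

```bash
for k in 1 2; do python3 -m jog '{"travel":[[0,0,-2],[0,0,-1],[0,0,0]],"dr":[[0,0,0],[0,0,0],[0,0,0]],"jaw":[255,255,255]}' 110 | grep -E "eef|force"; done
python3 -c "
from h import *
st();print(get_state()['wrist_torque'])"
```

```text
eef_pos: [0.5902, -0.0081, 0.0699]
contact_force: [-12.9, -4.0, 21.3]
eef_pos: [0.5902, -0.0081, 0.0698]
contact_force: [-20.6, -3.3, 34.7]
t 26.33 tcp [590.2  -8.1  69.8] yaw y-axis 97.0 z [-0.004 -0.002 -1.   ] F [-20.6  -3.3  34.7] op 0.109 q6 -1.88
[-0.56405797  3.18434896 -0.04122946]
```

```bash
python3 -m jog '{"travel":[[0,0,3],[0,0,4],[0,0,0],[0,0,0]],"dr":[[0,0,0],[0,0,0],[0,0,0],[0,0,0]],"jaw":[255,255,255,255]}' 60 | grep -E "eef|force"
python3 -m jog '{"travel":[[0,0,0],[0,0,0],[0,0,0],[0,0,5],[0,0,25]],"dr":[[0,0,0],[0,0,0],[0,0,0],[0,0,0],[0,0,0]],"jaw":[180,140,130,130,130]}' 60 | grep -E "eef|force"
python3 -m jog '{"travel":[[-20,0,30],[-25,0,30],[-25,0,30],[0,0,0],[0,0,0]],"dr":[[0,0,0],[0,0,0],[0,0,0],[0,0,0],[0,0,0]],"jaw":[130,130,130,130,130]}' 60 | grep -E "eef|force"
python3 -c "
from h import *
st();i,C=shot('wrist','w13');g=cv2.cvtColor(i,cv2.COLOR_BGR2GRAY)
hx=np.array([np.cos(np.radians(7)),np.sin(np.radians(7)),0]);hy=np.array([-hx[1],hx[0],0]);w=np.array([.5893,-.0068,0])
P=lambda a,b,z:proj(C,w+hx*a/1e3+hy*b/1e3+[0,0,z/1e3])
print('well corners',[P(a,b,60).round(1).tolist() for a in (-33,33) for b in (-52,52)])
# scan along hy at thumb top (z=87) centre x=0 : stop face ~69..thumb 78-87
for a,z in ((0,87),(-6,87)): print('thumb',a,[(b,int(g[tuple(P(a,b,z).round().astype(int)[::-1])])) for b in range(58,104,2)])
# block top vs well rim: scan at left end and right end along hy, and front/back along hx, at z=59.5
for a in (-20,22): print('y-left',a,[(b,int(g[tuple(P(a,b,59.5).round().astype(int)[::-1])])) for b in range(44,58)],'right',[(b,int(g[tuple(P(a,b,59.5).round().astype(int)[::-1])])) for b in range(-58,-43)])
for b in (-40,0,40): print('x-front',b,[(a,int(g[tuple(P(a,b,59.5).round().astype(int)[::-1])])) for a in range(-38,-25)],'back',[(a,int(g[tuple(P(a,b,59.5).round().astype(int)[::-1])])) for a in range(25,38)])
"
```

```text
eef_pos: [0.5901, -0.0076, 0.07]
contact_force: [-4.1, -5.6, 7.3]
eef_pos: [0.5864, -0.0062, 0.0947]
contact_force: [-0.7, 0.8, -0.4]
eef_pos: [0.5207, -0.0072, 0.1923]
contact_force: [0.7, 0.2, -0.2]
t 27.5 tcp [520.7  -7.2 192.3] yaw y-axis 96.95 z [ 0.006 -0.001 -1.   ] F [ 0.7  0.2 -0.2] op 0.488 q6 -1.9
well corners [[196.9, 218.8], [294.8, 218.8], [200.5, 273.0], [292.2, 273.0]]
thumb 0 [(58, 37), (60, 55), (62, 56), (64, 55), (66, 63), (68, 71), (70, 34), (72, 20), (74, 22), (76, 21), (78, 22), (80, 21), (82, 17), (84, 101), (86, 165), (88, 175), (90, 193), (92, 173), (94, 150), (96, 147), (98, 139), (100, 132), (102, 132)]
thumb -6 [(58, 56), (60, 56), (62, 62), (64, 73), (66, 71), (68, 41), (70, 20), (72, 14), (74, 23), (76, 27), (78, 24), (80, 21), (82, 19), (84, 67), (86, 162), (88, 166), (90, 188), (92, 176), (94, 144), (96, 146), (98, 134), (100, 134), (102, 135)]
y-left -20 [(44, 173), (45, 173), (46, 171), (47, 150), (48, 150), (49, 102), (50, 59), (51, 73), (52, 111), (53, 142), (54, 162), (55, 169), (56, 163), (57, 128)] right [(-58, 96), (-57, 94), (-56, 88), (-55, 
[... 631 characters left out ...]
8), (28, 6), (29, 9), (30, 9), (31, 10), (32, 8), (33, 11), (34, 11), (35, 9), (36, 5), (37, 9)]
x-front 0 [(-38, 87), (-37, 88), (-36, 88), (-35, 78), (-34, 69), (-33, 65), (-32, 65), (-31, 65), (-30, 73), (-29, 82), (-28, 88), (-27, 86), (-26, 84)] back [(25, 20), (26, 20), (27, 22), (28, 20), (29, 17), (30, 17), (31, 21), (32, 21), (33, 20), (34, 19), (35, 19), (36, 19), (37, 20)]
x-front 40 [(-38, 168), (-37, 171), (-36, 170), (-35, 146), (-34, 107), (-33, 82), (-32, 82), (-31, 82), (-30, 105), (-29, 149), (-28, 171), (-27, 171), (-26, 171)] back [(25, 164), (26, 164), (27, 161), (28, 164), (29, 166), (30, 166), (31, 169), (32, 163), (33, 156), (34, 156), (35, 155), (36, 160), (37, 161)]
```

```bash
python3 -c "
from h import *
st();print(sign_off())"
```

```text
t 27.55 tcp [520.2  -7.1 190.2] yaw y-axis 96.95 z [ 0.002  0.    -1.   ] F [ 0.4 -0.8 -0.1] op 0.489 q6 -1.9
the job is handed in; nothing more can be done
None
```

The block change is done and was handed in at 27.6 s of the 72 s allowed; sign-off gives no verdict. I wedged the catch open and let the wedge go, then stood the narrow block on the cork mat. I pulled the wedge out, laid it on the bench, and pressed the wide block down by hand until it bottomed at about 35 N.

**Last checks:**
- **Wide block:** the final wrist image, read numerically because my picture views were used up, shows its two ends level. It sits about 1–2 mm off centre in the well, within the 5 mm allowed. I estimate the underside sat about 14.4 mm above the bench while pressed; the well floor is at 14 mm.
- **Catch:** the thumb piece's outer edge is at about 83.5 mm from the well centre, against about 84 mm expected when shut, so the catch is closed.
- **Narrow block and wedge:** earlier pictures showed the narrow block standing on the mat, set down within about 2 mm of its centre, and the wedge lying on the bench. I did not look at either again at the end.
- **Bottles and vials:** I saw no sign of any being touched, but did not measure their positions again.

**One hitch:** the first try at inserting the wide block caught on the rim of the well, reaching about 39 N down and 20 N sideways. I backed off, moved it about 1 mm and it went in cleanly.

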